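# Put the eyelet press back in order and stow its tools

### The arm

A 7-joint arm with a two-finger parallel gripper is mounted at the origin on the work surface. World frame = base frame: x ahead of the robot, y to its left, z up, the work surface at z = 0. Lengths are in m, angles in rad, forces in N, time in s.
With the tool pointing down it reaches from about 0.4 to 0.85 m from the base axis. Payload 10.4 kg.
Tool frame: the origin (TCP) lies midway between the tips of the shut fingers; the grasp point (between the pads) lies 19 mm behind it; z points along the fingers, y is the direction in which the jaws open and shut (so a half turn about z gives the same grasp; the last joint's range is limited). The gripper opens to 85 mm and grips with 20 to 120 N. Pads are 22 mm wide; open, the fingers measure 114 mm over their backs; the gripper's body (76 mm by 85 mm) begins 54 mm behind the grasp point. The pads swing forward as they close: fully open they stand 13 mm farther back than shut.
Start: joints at [1.101, 0.332, -0.065, 1.46, 0.022, 1.35, -0.088], TCP at [0.27, -0.564, 0.231] pointing down, gripper open.
Joint ranges: [-2.6, 2.6], [-0.5, 2.12], [-1.47, 1.34], [0.16, 2.42], [-1.27, 4.41], [0.06, 2.06], [-2.6, 2.6]. Speed limits (rad/s): [2.22, 2.22, 2.79, 2.79, 3.14, 3.14, 3.14].

### API

Orientations are given as a unit quaternion [x, y, z, w].
In Python, from workcell import get_obs, camera, calibration, hand_in gives the robot as it stands.
- The arm moves only by the shell command python3 -m handwheel 'ROWS' [FORCE]. ROWS is JSON, a list of rows, each an object with "jaw": the finger opening in mm, from 0 to 85.4; "delta_pos": the shift along the tool's x, y, z scaled (see below), a list of three; "turn": the turn about the tool's z scaled (see below). In form: [{"jaw": jaw, "delta_pos": [tx, ty, tz], "turn": turn}, ...]. A call has 1 to 10 rows; each row is the pose to reach, as a shift and turn from the pose commanded when the call began, along the tool's axes at that moment, turning the shorter way round; what a row does not reach only later rows make up. The controller multiplies each number of a shift by 1 m and each number of a turn by pi rad. A row lasts 1/12 s, in which the tool goes at most 41.7 mm and 7.16 degrees, less where a joint would pass 70% of its speed; a pose out of reach is approached as far as the arm can. A call with a number of a shift or a turn outside -1 to 1 is refused whole. A call with a gripper value outside its range is refused whole. The fingers move at their own pace and stop on an object; FORCE is the grip in N (left out, the last holds). Time passes only in rows, so rows that repeat a pose let the fingers close. It gives the time, the measured TCP pose, the force and the opening at its end, in the units of the state.
- get_obs(): the state, without advancing time (a new reading comes with each control period).
- camera(name): name is "scene" or "top" or "wrist"; returns the picture (480x640x3 uint8, red, green, blue); there is no depth.
- calibration(name): a dict with "mtx" (3x3 intrinsics, pixels), "rvec" (rotation vector, rad) and "tvec" (3), from world to camera coordinates, as OpenCV has them. Camera axes: x right, y down, z forward; pixel columns grow to the right and rows downward; lengths in m; the calibration is good to about 2 mm. A picture is of the moment at which its call begins: read the wrist's pose just before it. calibration takes no time and is no camera call; for the wrist camera it gives the pose at the moment of the call.
- hand_in(): hands the job in, once; it reports no verdict.
The state is a dict: "clock": time; "joint_pos": joint angles; "joint_velocities": joint speeds; "tau": joint torques, N m; "position": TCP position; "ee_rot": TCP orientation; "ft_force": force on the tool from outside, world axes, zero at the start; "torque": the same for the moment, N m; "grip_width": opening from 0.0 (shut) to 1.0 (fully open).
Only numpy, scipy, OpenCV 4.12 (cv2) and the standard library are available. Lean on these libraries where they do the work, as an engineer would, in place of code of your own. Each camera call takes 0.05 s, during which the arm holds its last target.

### The job

The costume workshop's eyelet press has just been cleaned: lay the brass die plate flat in its bed, then push the T-handle fully home onto the square spindle, and then turn it clockwise to the stop so that the press is locked. Lay every tool that is on the table (brush, scraper, spanner, gauge; not all are always there) flat and lengthways in the tray compartment whose floor has the colour of its handle, either way round. Leave the spools, weights, pincushion, jar and tape where they are.

Things in the scene. Friction and masses are not known exactly. Their poses are not given: they have to be found in the camera images.
- die_plate: brass die plate, 104 (x) x 44 (y) x 10 mm thick, lying flat; origin at the centre of its underside. On top in the middle a black grip rib 40 (x) x 16 (y) mm, from 10 to 30 mm above the underside (take it across y), and a steel die, 24 mm diameter and 8 mm high, 36 mm either side along x. 0.3 kg; the same either way round
- bed (a point): centre of the floor of the rectangular die bed of the eyelet press (grey base plate, 230 x 136 mm, dark-rimmed black pocket). The pocket is 52 mm along this point's x and 112 mm along its y, its rim 8 mm high and 6 mm thick; its floor is 15 mm above the table. The die plate lies in it with its long side (plate x) along the bed's y. The spindle stands 130 mm away along +x
- handle: T-handle: dark steel square boss 46 x 46 x 30 mm with a vertical 21 mm square bore right through, and a 14 mm steel bar along its x axis ending in black balls (26 mm) 70 mm either side. Origin at the centre of the boss, 15 mm above its underside; z along the bore; the same either way up. Best taken by the two faces across y. 0.35 kg
- seat (a point): on the vertical locking spindle of the press (on the blue block): centre of the top face of its dark round collar (54 mm diameter), 66 mm above the table, on which the handle's boss rests when fully home (handle origin then 15 mm above this point). An 18 mm square steel shaft with a tapered tip rises 38 mm above it (32 mm of it square); x and y are square to the shaft's faces and turn with it
- spindle_part (a joint): turn of the locking spindle in rad: grows clockwise seen from above, from 0 (unlocked) to a stop at 1.3 (locked); a white pointer on its collar then moves from the red dot to the green dot on the blue block; starts between 0 and 0.4; stiff, stays where it is left
- tray: white tool tray, fixed, 185 (x) x 284 (y) mm, walls 4 mm thick, 15 mm high over the table, floor 4 mm thick; four compartments side by side along y, each 177 mm long (x) and 66 mm wide (y), one colour on each floor. Origin at the centre of its underside
- brush: cleaning brush, 146 mm long: blue handle and a light wooden head 34 mm wide and 12 mm high (to 18 mm with the bristles) at +x; lies along its x, origin at mid-length on the underside; the handle is 18 mm wide (y), 20 mm high, from x = -73 to +12 mm. About 0.1 kg. Not always there
- liner_blue: blue floor sheet (172 x 58 mm) of the tray compartment for the brush: origin at the middle of the compartment, at the level of its floor, 4 mm above the table; x along the compartment. The order of colours varies
- scraper: flat scraper, 147 mm long: red handle and a steel blade 40 mm wide at +x; lies along its x, origin at mid-length on the underside; the handle is 18 mm wide (y), 20 mm high, from x = -73 to +12 mm. About 0.1 kg. Not always there
- liner_red: red floor sheet (172 x 58 mm) of the tray compartment for the scraper: origin at the middle of the compartment, at the level of its floor, 4 mm above the table; x along the compartment. The order of colours varies
- spanner: flat open-ended spanner, 147 mm long: yellow handle and a dark steel jaw 36 mm wide at +x; lies along its x, origin at mid-length on the underside; the handle is 18 mm wide (y), 20 mm high, from x = -73 to +12 mm. About 0.1 kg. Not always there
- liner_yellow: yellow floor sheet (172 x 58 mm) of the tray compartment for the spanner: origin at the middle of the compartment, at the level of its floor, 4 mm above the table; x along the compartment. The order of colours varies
- gauge: flat setting gauge, 148 mm long: an aluminium strip 30 mm wide and 5 mm thick, with a green grip on it; lies along its x, origin at mid-length on the underside; the grip is 18 mm wide (y), from 5 to 21 mm high, x = -55 to +15 mm. About 0.1 kg. Not always there
- liner_green: green floor sheet (172 x 58 mm) of the tray compartment for the gauge: origin at the middle of the compartment, at the level of its floor, 4 mm above the table; x along the compartment. The order of colours varies
- weight_a: green pattern weight, 50 x 50 x 35 mm, a bystander; origin at the centre of its underside
- weight_b: green pattern weight, 50 x 50 x 35 mm, a bystander; origin at the centre of its underside
- spool_near: yellow thread spool, 40 mm diameter, 45 mm high, a bystander; origin at the centre of its underside
- spool_far: maroon thread spool, 40 mm diameter, 45 mm high, a bystander; origin at the centre of its underside
- pincushion: maroon pincushion, 76 mm diameter, 34 mm high, a bystander; origin at the centre of its underside
- sequin_jar: amber glass jar, 72 mm diameter, 90 mm high, a bystander; origin at the centre of its underside
- tape_roll: roll of tape, 84 mm diameter, 24 mm high, a bystander; origin at the centre of its underside
Mind the look-alikes: they are no part of the job. Leave any pink look-alike of the brush alone. What is shaped like the scraper but orange is not meant.

How it is judged:
By the outcome, as a careful person would: the job done as asked, in the order asked, and still so for the second after the job is handed in, with the robot touching nothing.
Of brush, scraper, spanner, gauge only 3 to 4 are there at a start; the rules pass over those that are not, and their reading is None.
At some moment in a run one of brush, scraper, spanner, gauge may be knocked a few centimetres aside while the robot is not near it.
Once in a run the grip may slacken for a moment while it holds something.
It also fails if it takes over 208 s, if anything falls off the work surface, if the arm or the gripper's body presses on something with over 40 N, if the wrist force passes 120 N, or if a joint passes its speed limit or range.

## Working session

There is one attempt and no reset: what is moved stays moved. The work goes in short steps, Python scripts to look and compute and a shell command to move; the robot and the scene stay as the last step left them, time stands still between calls to the robot, and variables do not carry over. Pictures are saved under pics/ and viewed, and the job is handed in when it is done.

```bash
ls; mkdir -p pics; cat > h.py <<'E'
import numpy as np, cv2
from workcell import get_obs, camera, calibration
def shot(name,fn):
    c=calibration(name); im=camera(name)
    cv2.imwrite('pics/'+fn+'.png',im[:,:,::-1]); np.savez('pics/'+fn+'.npz',im=im,m=np.array(c['mtx']),r=np.array(c['rvec'],float),t=np.array(c['tvec'],float))
    return im,c
def load(fn):
    d=np.load('pics/'+fn+'.npz'); return d['im'],dict(mtx=d['m'],rvec=d['r'],tvec=d['t'])
def ray(c,uv,z):
    R=cv2.Rodrigues(np.array(c['rvec'],float))[0];t=np.array(c['tvec'],float).reshape(3)
    o=-R.T@t
    uv=np.atleast_2d(np.array(uv,float))
    d=np.c_[uv,np.ones(len(uv))]@np.linalg.inv(np.array(c['mtx'])).T@R
    return o+d*((z-o[2])/d[:,2])[:,None]
def proj(c,p):
    return cv2.projectPoints(np.atleast_2d(np.array(p,float)),np.array(c['rvec'],float),np.array(c['tvec'],float),np.array(c['mtx'],float),None)[0].reshape(-1,2)
E
python3 - <<'E'
from h import *
for n in ['scene','top','wrist']:
    im,c=shot(n,n+'0'); R=cv2.Rodrigues(np.array(c['rvec'],float))[0]; print(n,-R.T@np.array(c['tvec']).reshape(3),np.array(c['mtx'])[0,0])
print(get_obs())
E
```

```text
pics
scene [1.377755   0.78534777 1.11364308] 571.5181661395342
top [0.35269424 0.03682038 0.98081735] 443.8893580780451
wrist [ 0.34488472 -0.52735421  0.37262846] 331.5965449454676
{'clock': 0.15, 'joint_pos': array([ 1.10137912,  0.33272704, -0.06468396,  1.46074056,  0.02160859,
        1.34989789, -0.08849461]), 'joint_velocities': array([ 0.00016765, -0.00170994,  0.00084733, -0.00339237, -0.0003979 ,
        0.00076568, -0.00024768]), 'tau': array([-1.17871594e-03, -6.25826168e+01,  4.79393487e-02, -3.91854715e+01,
        1.61537190e-02,  7.48049933e-03,  1.95354721e-05]), 'position': array([ 0.26992872, -0.56339436,  0.23070219]), 'ee_rot': array([ 9.75146799e-01,  2.21559092e-01, -1.48230387e-04, -5.17888348e-04]), 'ft_force': array([ 0.60596759, -0.27162334,  0.12500174]), 'torque': array([ 0.02119478, -0.00399006, -0.06209797]), 'grip_width': 0.9991812858148119}
```

View pics/top0.png

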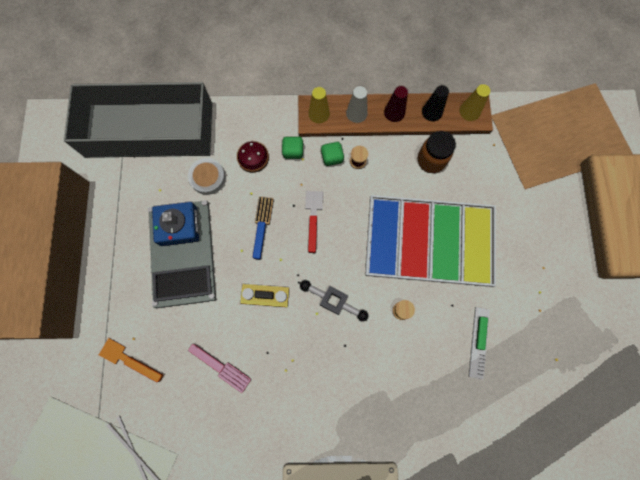

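View pics/scene0.png

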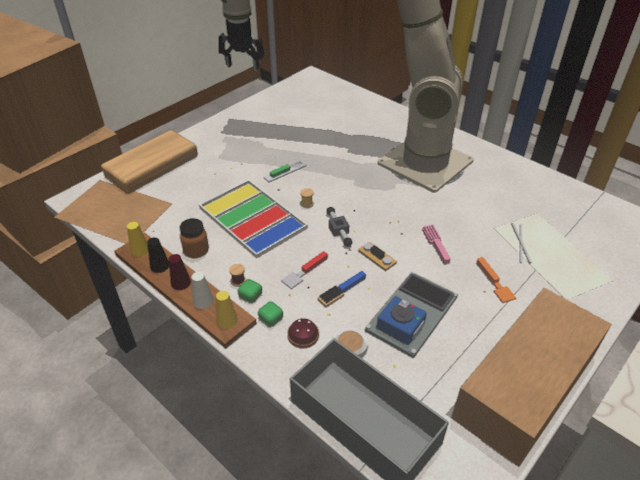

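View pics/wrist0.png

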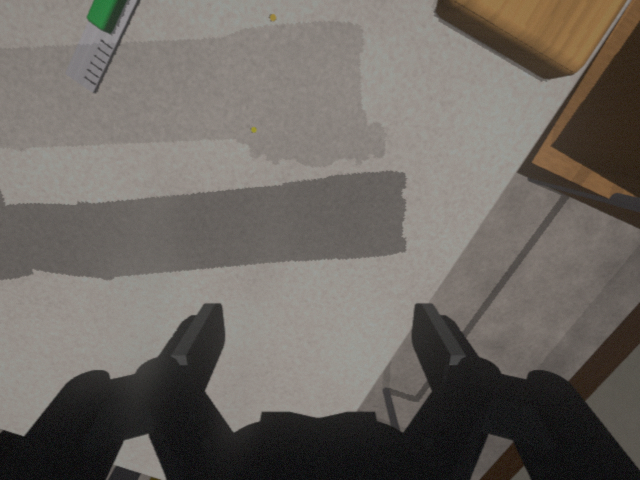

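The top view shows the brush (260,228), scraper (313,220), gauge (481,342), die plate (264,295), handle (333,300), press (182,253) and tray (431,241). I see no spanner. Next I'll measure these by colour.

```bash
python3 - <<'E'
from h import *
im,c=load('top0')
cv2.imwrite('pics/c1.png',cv2.resize(im[180:320,140:380,::-1],None,fx=3.3,fy=3.3,interpolation=cv2.INTER_CUBIC))
hsv=cv2.cvtColor(im,cv2.COLOR_RGB2HSV)
def comps(lo,hi,minA=25):
    m=cv2.inRange(hsv,lo,hi); n,l,s,ce=cv2.connectedComponentsWithStats(m)
    for i in range(1,n):
        if s[i,4]>=minA:
            pts=np.argwhere(l==i)[:,::-1].astype(np.float32)
            yield s[i,4],cv2.minAreaRect(pts)
for nm,lo,hi,z in [('blue',(105,120,60),(125,255,255),.02),('red',(0,170,90),(4,255,255),.02),('green',(50,120,60),(75,255,255),.021),('yellow',(20,120,100),(32,255,255),.01)]:
    print(nm)
    for A,r in comps(lo,hi):
        b=cv2.boxPoints(r); w=ray(c,b,z); ctr=ray(c,[r[0]],z)[0]
        e=w[1]-w[0];f=w[2]-w[1]
        L=e if np.linalg.norm(e)>np.linalg.norm(f) else f
        print(A,np.round(r[0],1),np.round(ctr,4)[:2],'dims',np.round([np.linalg.norm(e),np.linalg.norm(f)],3),'ang',round(np.degrees(np.arctan2(L[1],L[0])),1))
E
```

```text
blue
1791 [383.8 237. ] [ 0.5778 -0.1094] dims [0.167 0.056] ang -5.9
925 [173.  222.1] [0.6192 0.3618] dims [0.095 0.085] ang -83.4
283 [258.9 240. ] [0.5752 0.1683] dims [0.084 0.017] ang -8.3
red
1708 [414.8 239.4] [ 0.5711 -0.1778] dims [0.166 0.054] ang -5.7
229 [312. 234.] [0.587  0.0502] dims [0.013 0.083] ang 179.3
green
378 [292.5 146.5] [0.7976 0.0932] dims [0.045 0.048] ang 179.6
370 [332.  152.8] [0.7802 0.0015] dims [0.047 0.048] ang -169.8
1778 [445.8 242.1] [ 0.5639 -0.2459] dims [0.168 0.055] ang -5.7
256 [481.7 332.9] [ 0.3663 -0.306 ] dims [0.067 0.017] ang -10.7
yellow
136 [482.5  90.5] [ 0.9421 -0.3682] dims [0.032 0.03 ] ang -91.0
135 [318.8  93.2] [0.9412 0.0299] dims [0.031 0.033] ang -139.0
1839 [476.5 245. ] [ 0.5585 -0.3171] dims [0.057 0.17 ] ang 174.2
463 [264.5 295.2] [0.4537 0.1555] dims [0.041 0.101] ang -95.3
```

View pics/c1.png

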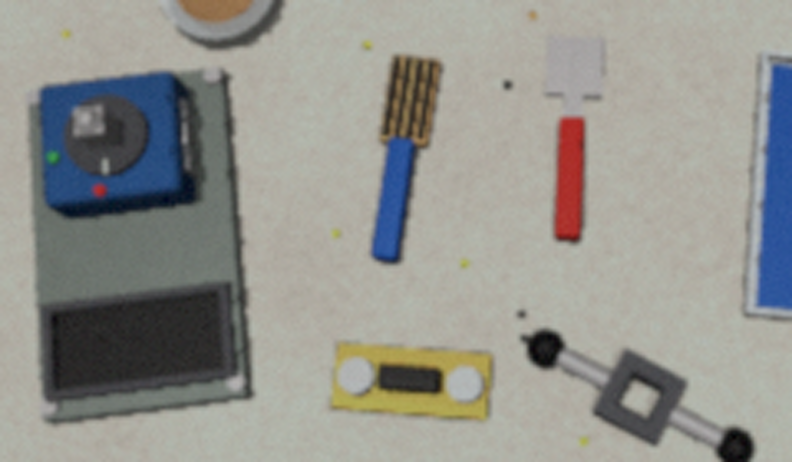

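```bash
cat >> h.py <<'E'
def pose():
    o=get_obs(); q=o['ee_rot']; p=o['position']
    from scipy.spatial.transform import Rotation as Ro
    R=Ro.from_quat(q).as_matrix(); return p,np.degrees(np.arctan2(R[1,0],R[0,0])),R,o
def go(x,y,z,yaw):
    p,ph,R,o=pose()
    d=R.T@(np.array([x,y,z])-p); dy=(yaw-ph+180)%360-180
    print('delta',np.round(d,4),'turn',round(-dy/180,4),'rows',round(max(np.linalg.norm(d)/.0417,abs(dy)/7.16),1),'| now',np.round(p,4),round(ph,2),'t',round(o['clock'],1))
E
python3 - <<'E'
from h import *
im,c=load('top0')
print('bed',ray(c,(183,283),.015)); print('shaft',ray(c,(167.3,216.4),.104)); print('collar',ray(c,(171.8,220.3),.066)); print('handle',ray(c,(333.9,300.3),.03))
R=cv2.Rodrigues(calibration('wrist')['rvec'])[0]; print(R)
go(.52,.22,.30,95)
E
```

```text
bed [[0.48236084 0.33341972 0.015     ]]
shaft [[0.60831642 0.34583504 0.104     ]]
collar [[0.61057057 0.34905059 0.066     ]]
handle [[0.43852915 0.00503595 0.03      ]]
[[ 0.43094887 -0.90237433 -0.00190923]
 [-0.85288681 -0.40800424  0.32575548]
 [-0.29473235 -0.1387556  -0.94545213]]
delta [ 0.564  -0.5985 -0.0687] turn -0.3855 rows 19.8 | now [ 0.2699 -0.5634  0.2307] 25.6 t 0.1
```

```bash
python3 -c "
from h import *
go(.47,.16,.26,85)"
```

```text
delta [ 0.493  -0.566  -0.0287] turn -0.33 rows 18.0 | now [ 0.2699 -0.5634  0.2307] 25.6 t 0.1
```

```bash
python3 -m handwheel '[{"jaw":85,"delta_pos":[0.493,-0.566,-0.029],"turn":-0.33},{"jaw":85,"delta_pos":[0.493,-0.566,-0.029],"turn":-0.33},{"jaw":85,"delta_pos":[0.493,-0.566,-0.029],"turn":-0.33},{"jaw":85,"delta_pos":[0.493,-0.566,-0.029],"turn":-0.33},{"jaw":85,"delta_pos":[0.493,-0.566,-0.029],"turn":-0.33},{"jaw":85,"delta_pos":[0.493,-0.566,-0.029],"turn":-0.33},{"jaw":85,"delta_pos":[0.493,-0.566,-0.029],"turn":-0.33},{"jaw":85,"delta_pos":[0.493,-0.566,-0.029],"turn":-0.33},{"jaw":85,"delta_pos":[0.493,-0.566,-0.029],"turn":-0.33},{"jaw":85,"delta_pos":[0.493,-0.566,-0.029],"turn":-0.33}]'; python3 -c "
from h import *
go(.47,.16,.26,85)"
```

```text
clock: 0.98
position: [0.381, -0.1604, 0.2475]
ee_rot: [0.736, 0.677, -0.0, 0.0]
ft_force: [0.7, -0.2, 0.3]
grip_width: 0.995
delta [ 0.3267  0.0617 -0.0128] turn 0.0009 rows 8.0 | now [ 0.381  -0.1604  0.2475] 85.16 t 1.0
```

```bash
python3 -m handwheel '[{"jaw":85,"delta_pos":[0.327,0.062,-0.013],"turn":0},{"jaw":85,"delta_pos":[0.327,0.062,-0.013],"turn":0},{"jaw":85,"delta_pos":[0.327,0.062,-0.013],"turn":0},{"jaw":85,"delta_pos":[0.327,0.062,-0.013],"turn":0},{"jaw":85,"delta_pos":[0.327,0.062,-0.013],"turn":0},{"jaw":85,"delta_pos":[0.327,0.062,-0.013],"turn":0},{"jaw":85,"delta_pos":[0.327,0.062,-0.013],"turn":0},{"jaw":85,"delta_pos":[0.327,0.062,-0.013],"turn":0},{"jaw":85,"delta_pos":[0.327,0.062,-0.013],"turn":0},{"jaw":85,"delta_pos":[0.327,0.062,-0.013],"turn":0}]'; python3 -c "
from h import *
go(.47,.16,.26,85)
shot('wrist','w1')"
```

```text
clock: 1.82
position: [0.4709, 0.1605, 0.26]
ee_rot: [0.736, 0.677, 0.0, -0.001]
ft_force: [0.5, -0.4, 0.2]
grip_width: 0.997
delta [-0.0006 -0.0008 -0.    ] turn 0.0015 rows 0.0 | now [0.4709 0.1605 0.26  ] 85.28 t 1.8
```

View pics/w1.png

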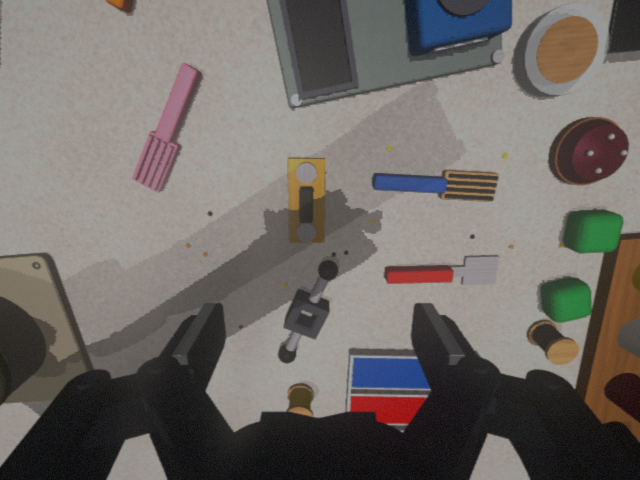

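```bash
cat >> h.py <<'E'
def rects(im,c,lo,hi,z,minA=40,roi=None):
    hsv=cv2.cvtColor(im,cv2.COLOR_RGB2HSV); m=cv2.inRange(hsv,lo,hi)
    if roi is not None:
        k=np.zeros_like(m); x0,y0,x1,y1=roi; k[y0:y1,x0:x1]=255; m&=k
    m=cv2.morphologyEx(m,cv2.MORPH_CLOSE,np.ones((3,3)))
    out=[]
    n,l,s,ce=cv2.connectedComponentsWithStats(m)
    for i in range(1,n):
        if s[i,4]<minA: continue
        cn=cv2.findContours((l==i).astype(np.uint8),cv2.RETR_EXTERNAL,cv2.CHAIN_APPROX_NONE)[0]
        w=ray(c,np.vstack(cn).reshape(-1,2),z)[:,:2]
        r=cv2.minAreaRect((w*1000).astype(np.float32)); b=cv2.boxPoints(r)/1000
        e=b[1]-b[0];f=b[2]-b[1]; L=e if np.linalg.norm(e)>np.linalg.norm(f) else f
        a=np.degrees(np.arctan2(L[1],L[0]))%180
        out.append((s[i,4],ce[i],np.array(r[0])/1000,sorted([np.linalg.norm(e),np.linalg.norm(f)]),a))
        print(s[i,4],'px',np.round(ce[i],1),'w',np.round(np.array(r[0])/1000,4),'dims',np.round(out[-1][3],3),'ang',round(a,1))
    return out
E
python3 - <<'E'
from h import *
im,c=load('w1'); 
print('plate w');rects(im,c,(15,120,60),(30,255,255),.010,200,(280,140,340,260))
print('rib w');rects(im,c,(0,0,0),(179,255,50),.030,50,(290,165,325,240))
print('brush');rects(im,c,(105,120,40),(125,255,255),.02,200,(360,150,460,220))
im,c=load('top0')
print('plate t');rects(im,c,(15,100,60),(34,255,255),.010,200,(230,270,300,320))
print('rib t');rects(im,c,(0,0,0),(179,255,70),.030,30,(245,285,283,305))
E
python3 -c "
from h import *
im,c=load('w1');cv2.imwrite('pics/c2.png',cv2.resize(im[140:380,230:400,::-1],None,fx=2.5,fy=2.5,interpolation=cv2.INTER_CUBIC))"
```

```text
plate w
1371 px [309.  191.7] w [0.4552 0.157 ] dims [0.042 0.101] ang 84.1
rib w
99 px [307.7 214.8] w [0.4545 0.1472] dims [0.012 0.018] ang 84.8
brush
960 px [410.5 183.5] w [0.5773 0.1702] dims [0.016 0.082] ang 172.0
plate t
553 px [265.2 295.7] w [0.4537 0.1557] dims [0.042 0.102] ang 84.9
rib t
126 px [263.9 294.5] w [0.4529 0.1545] dims [0.014 0.039] ang 83.5
```

View pics/c2.png

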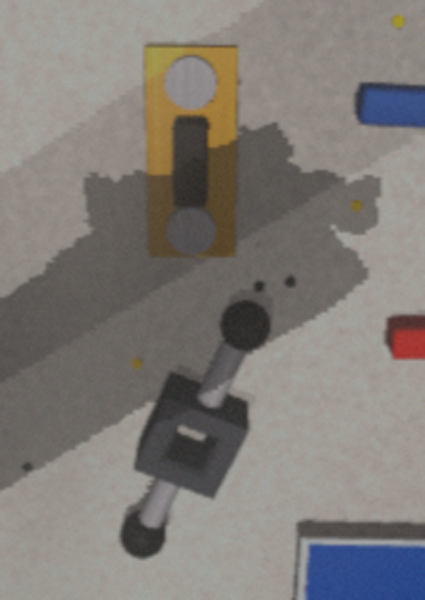

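```bash
python3 -c "
from h import *
go(.4540,.1563,.06,84.5);go(.4540,.1563,.013,84.5)"
```

```text
delta [-0.0037 -0.0165  0.1999] turn 0.0033 rows 4.8 | now [0.471  0.1585 0.2599] 85.1 t 1.9
delta [-0.0037 -0.0165  0.2469] turn 0.0033 rows 5.9 | now [0.471  0.1585 0.2599] 85.1 t 1.9
```

```bash
python3 -m handwheel '[{"jaw":85,"delta_pos":[-0.004,-0.0165,0.04],"turn":0.003},{"jaw":85,"delta_pos":[-0.004,-0.0165,0.08],"turn":0.003},{"jaw":85,"delta_pos":[-0.004,-0.0165,0.12],"turn":0.003},{"jaw":85,"delta_pos":[-0.004,-0.0165,0.16],"turn":0.003},{"jaw":85,"delta_pos":[-0.004,-0.0165,0.19],"turn":0.003},{"jaw":85,"delta_pos":[-0.004,-0.0165,0.2],"turn":0.003},{"jaw":85,"delta_pos":[-0.004,-0.0165,0.2],"turn":0.003}]'; python3 -c "
from h import *
go(.4540,.1563,.013,84.5)"
```

```text
clock: 2.45
position: [0.4531, 0.1536, 0.0586]
ee_rot: [0.741, 0.672, -0.002, -0.001]
ft_force: [0.2, 0.5, 0.4]
grip_width: 0.994
delta [0.0028 0.0008 0.0456] turn -0.0007 rows 1.1 | now [0.4531 0.1536 0.0586] 84.37 t 2.5
```

```bash
python3 -m handwheel '[{"jaw":85,"delta_pos":[0.002,0.0005,0.025],"turn":0},{"jaw":85,"delta_pos":[0.002,0.0005,0.045],"turn":0},{"jaw":60,"delta_pos":[0.002,0.0005,0.0455],"turn":0},{"jaw":30,"delta_pos":[0.002,0.0005,0.0455],"turn":0},{"jaw":0,"delta_pos":[0.002,0.0005,0.0455],"turn":0},{"jaw":0,"delta_pos":[0.002,0.0005,0.0455],"turn":0},{"jaw":0,"delta_pos":[0.002,0.0005,0.0455],"turn":0},{"jaw":0,"delta_pos":[0.002,0.0005,0.0455],"turn":0}]' 80; python3 -c "
from h import *
go(.4540,.1563,.11,84.5);shot('wrist','w2')"
```

```text
clock: 3.12
position: [0.4561, 0.1574, 0.0162]
ee_rot: [0.741, 0.672, 0.001, 0.001]
ft_force: [-6.7, -2.7, 17.2]
grip_width: 0.164
delta [-0.0013 -0.0018 -0.0938] turn -0.0003 rows 2.3 | now [0.4561 0.1574 0.0162] 84.45 t 3.1
```

View pics/w2.png

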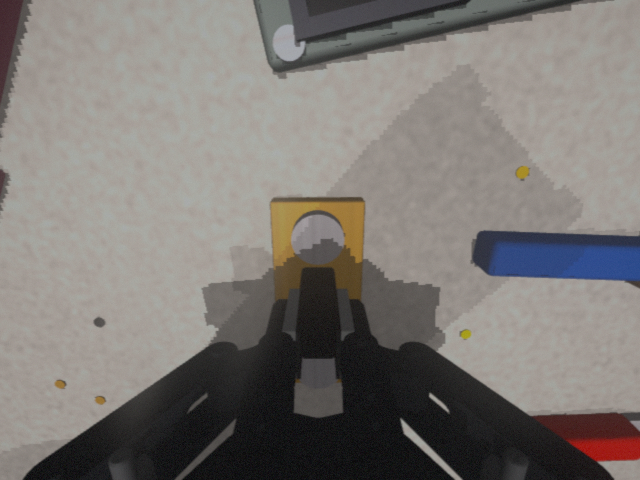

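```bash
python3 -m handwheel '[{"jaw":0,"delta_pos":[0,0,-0.03],"turn":0},{"jaw":0,"delta_pos":[0,0,-0.06],"turn":0},{"jaw":0,"delta_pos":[0,0,-0.1],"turn":0},{"jaw":0,"delta_pos":[0.03,0.02,-0.13],"turn":0},{"jaw":0,"delta_pos":[0.06,0.03,-0.15],"turn":0},{"jaw":0,"delta_pos":[0.06,0.03,-0.15],"turn":0},{"jaw":0,"delta_pos":[0.06,0.03,-0.15],"turn":0},{"jaw":0,"delta_pos":[0.06,0.03,-0.15],"turn":0}]'; python3 -c "
from h import *
shot('wrist','w3');go(.482,.333,.17,90)"
```

```text
clock: 3.83
position: [0.4903, 0.214, 0.1644]
ee_rot: [0.74, 0.672, -0.001, -0.0]
ft_force: [-1.2, -0.4, -3.6]
grip_width: 0.159
delta [ 0.1183 -0.0197 -0.0061] turn -0.0308 rows 2.9 | now [0.4901 0.2133 0.164 ] 84.45 t 3.9
```

View pics/w3.png

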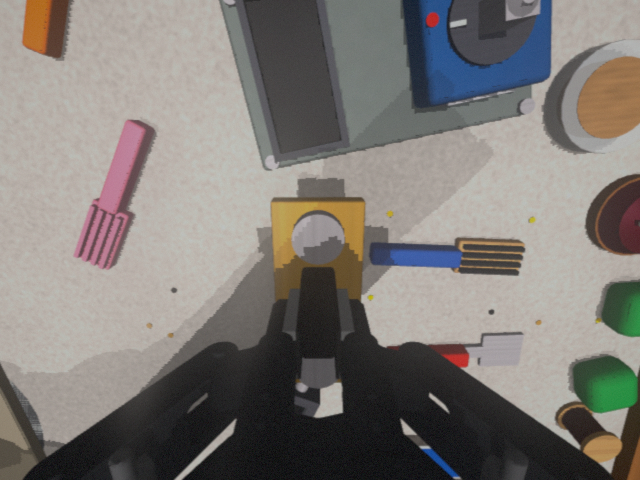

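```bash
python3 -m handwheel '[{"jaw":0,"delta_pos":[0.04,-0.015,-0.03],"turn":-0.03},{"jaw":0,"delta_pos":[0.07,-0.015,-0.06],"turn":-0.05},{"jaw":0,"delta_pos":[0.07,-0.015,-0.07],"turn":-0.05},{"jaw":0,"delta_pos":[0.07,-0.015,-0.07],"turn":-0.05},{"jaw":0,"delta_pos":[0.07,-0.015,-0.07],"turn":-0.05}]'; python3 -c "
from h import *
shot('wrist','w4');go(.482,.333,.17,90)"
```

```text
clock: 4.3
position: [0.4826, 0.2847, 0.2344]
ee_rot: [0.686, 0.728, -0.0, 0.0]
ft_force: [0.2, 0.4, -4.0]
grip_width: 0.159
delta [0.0495 0.0024 0.0633] turn 0.0187 rows 1.9 | now [0.4826 0.2835 0.2334] 93.37 t 4.3
```

View pics/w4.png

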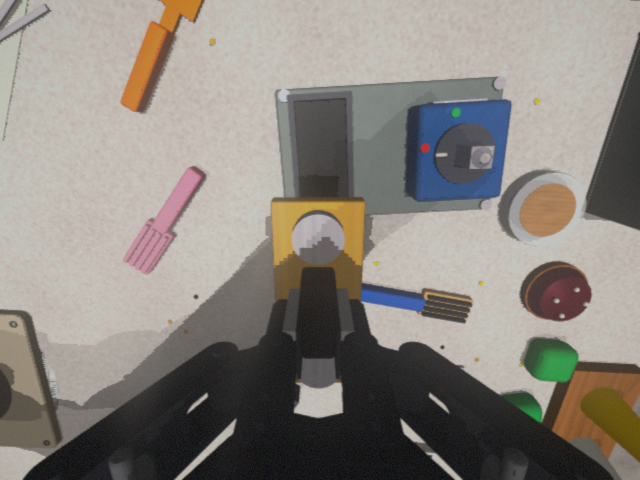

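```bash
python3 -c "
from h import *
im,c=load('w4');cv2.imwrite('pics/c3.png',cv2.resize(im[70:220,265:525,::-1],None,fx=3,fy=3,interpolation=cv2.INTER_CUBIC))
im,c=load('top0');cv2.imwrite('pics/c4.png',cv2.resize(im[195:315,140:240,::-1],None,fx=5,fy=5,interpolation=cv2.INTER_CUBIC))"
```

```text
(no output)
```

View pics/c3.png

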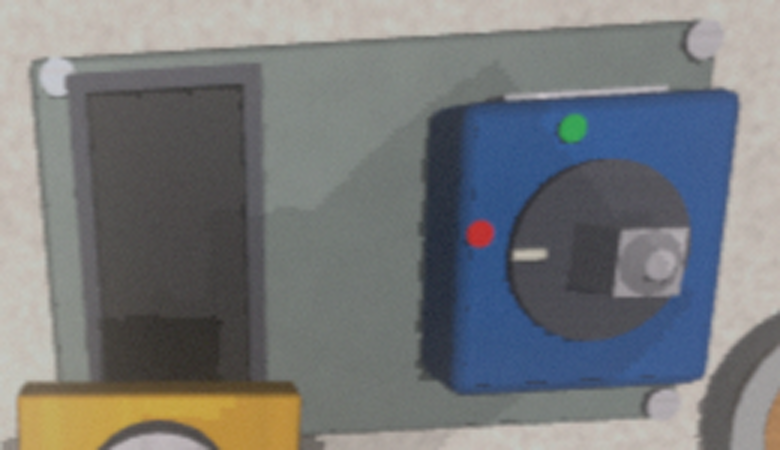

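View pics/c4.png

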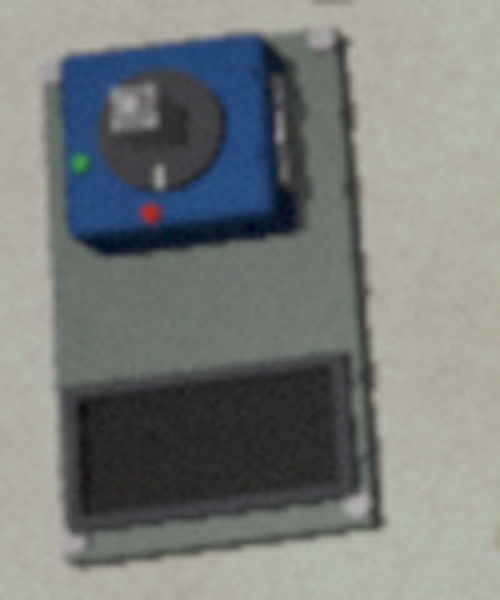

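```bash
python3 - <<'E'
from h import *
im,ct=load('top0'); _,cw=load('w4')
P=np.array([(63,388),(350,353),(357,492),(72,530)])/5+[140,195]
w=ray(ct,P,.023)[:,:2]; print('rim top',np.round(w,4),w.mean(0)); 
for i in range(4): 
    d=w[(i+1)%4]-w[i]; print(np.linalg.norm(d),np.degrees(np.arctan2(d[1],d[0])))
Q=np.array([(70,72),(262,64),(86,95),(245,85),(97,375),(250,375)])/3+[265,70]
v=ray(cw,Q,.023)[:,:2]; print('w4',np.round(v,4)); 
for a,b in [(0,1),(2,3),(2,4),(3,5)]:
    d=v[b]-v[a]; print(np.linalg.norm(d),np.degrees(np.arctan2(d[1],d[0])))
# bed centre from outer top edge mid, direction inwards
# shaft top
S=np.array([(615,228),(690,228),(683,297),(613,297)])/3+[265,70]
s=ray(cw,S,.104)[:,:2]; print('shaft',s,s.mean(0))
for i in range(4):
    d=s[(i+1)%4]-s[i]; print(np.linalg.norm(d),np.degrees(np.arctan2(d[1],d[0])))
C=np.array([(510,250),(692,250),(600,158),(600,340)])/3+[265,70]; print('collar',ray(cw,C,.066))
tip=ray(cw,[np.array((660,263))/3+[265,70]],.104);print('tip',tip)
print('shaft top in top', ray(ct,np.array([(110,88),(158,85),(158,130),(112,133)])/5+[140,195],.1).mean(0), 'collar top', ray(ct,np.array([(97,130),(224,130),(160,68),(160,190)])/5+[140,195],.066))
E
```

```text
rim top [[0.505  0.3985]
 [0.5186 0.2739]
 [0.4579 0.2685]
 [0.4434 0.3904]] [0.48122112 0.33282131]
0.12531637369543813 -83.78284758998043
0.06100534763535984 -174.8451840998643
0.12274759313685994 96.7783859418551
0.06221395216149578 7.546767557919641
w4 [[0.446  0.3937]
 [0.5085 0.3998]
 [0.4515 0.3871]
 [0.5035 0.3932]
 [0.4587 0.2939]
 [0.5137 0.2972]]
0.06273353252571438 5.5711482405707144
0.052346631784039144 6.708204114141238
0.09341184243104697 -85.56700805494563
0.09655485535495367 -83.9377965456114
shaft [[0.59799992 0.35850505]
 [0.61781136 0.35967212]
 [0.62012058 0.34175003]
 [0.60121609 0.34063728]] [0.60928699 0.35014112]
0.01984578280122913 3.371329243354874
0.01807025257691309 -82.65801528610609
0.018937219091027652 -176.63136915800425
0.018154919597002498 100.20385653286914
collar [[0.58449987 0.34881778 0.066     ]
 [0.63966588 0.35206672 0.066     ]
 [0.60640838 0.37654508 0.066     ]
 [0.61734533 0.32334193 0.066     ]]
tip [[0.61190462 0.35026428 0.104     ]]
shaft top in top [0.60866013 0.34801835 0.1       ] collar top [[0.60942724 0.37550275 0.066     ]
 [0.60858775 0.32113342 0.066     ]
 [0.63669583 0.35018746 0.066     ]
 [0.58256197 0.34694519 0.066     ]]
```

```bash
python3 -c "
from h import *
go(.4834,.3348,.08,96)"
```

```text
delta [0.0514 0.004  0.1532] turn -0.0146 rows 3.9 | now [0.4826 0.2835 0.2334] 93.37 t 4.3
```

```bash
python3 -m handwheel '[{"jaw":0,"delta_pos":[0.03,0.003,0.02],"turn":-0.0146},{"jaw":0,"delta_pos":[0.051,0.004,0.05],"turn":-0.0146},{"jaw":0,"delta_pos":[0.051,0.004,0.09],"turn":-0.0146},{"jaw":0,"delta_pos":[0.051,0.004,0.13],"turn":-0.0146},{"jaw":0,"delta_pos":[0.051,0.004,0.153],"turn":-0.0146},{"jaw":0,"delta_pos":[0.051,0.004,0.153],"turn":-0.0146},{"jaw":0,"delta_pos":[0.051,0.004,0.153],"turn":-0.0146}]'; python3 -c "
from h import *
shot('wrist','w5');go(.4834,.3348,.033,96)"
```

```text
clock: 4.93
position: [0.483, 0.3343, 0.0802]
ee_rot: [0.669, 0.743, -0.002, -0.0]
ft_force: [0.4, 1.4, -2.1]
grip_width: 0.159
delta [-0.0007 -0.0006  0.0492] turn 0.0001 rows 1.2 | now [0.4839 0.3356 0.0822] 96.02 t 5.0
```

View pics/w5.png

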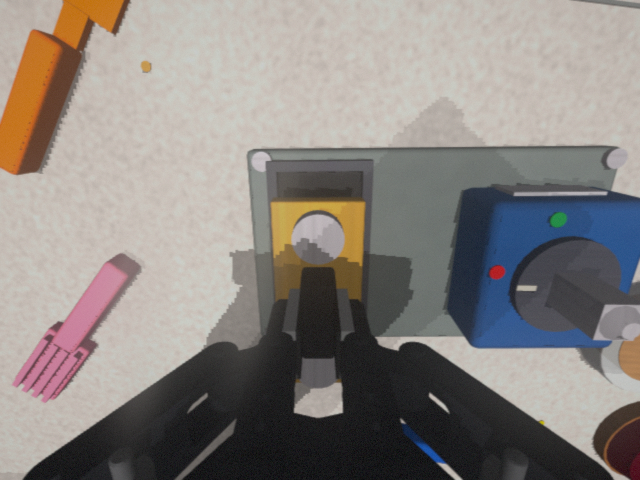

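```bash
python3 - <<'E'
from h import *
im,c=load('w5')
v=ray(c,[(267,161),(373,160)],.023)[:,:2]; print(v, v.mean(0)+.062*np.array([np.sin(np.radians(6)),-np.cos(np.radians(6))]))
zp=.082-.016+.010
b=ray(c,[(272,201),(365,201)],zp)[:,:2]; print(b,b.mean(0)+.052*np.array([np.sin(np.radians(6)),-np.cos(np.radians(6))]))
E
```

```text
[[0.44529829 0.39373515]
 [0.50724431 0.40076998]] [0.48275207 0.33559221]
[[0.45596159 0.38289161]
 [0.4975093  0.38723516]] [0.48217093 0.33334825]
```

```bash
python3 -m handwheel '[{"jaw":0,"delta_pos":[0.002,0.0005,0.015],"turn":0},{"jaw":0,"delta_pos":[0.002,0.0005,0.03],"turn":0},{"jaw":0,"delta_pos":[0.002,0.0005,0.04],"turn":0},{"jaw":0,"delta_pos":[0.002,0.0005,0.046],"turn":0},{"jaw":0,"delta_pos":[0.002,0.0005,0.05],"turn":0},{"jaw":0,"delta_pos":[0.002,0.0005,0.05],"turn":0}]'; python3 -c "
from h import *
shot('wrist','w6');go(.4834,.3348,.033,96)"
```

```text
clock: 5.48
position: [0.4837, 0.3385, 0.0318]
ee_rot: [0.668, 0.744, -0.0, 0.0]
ft_force: [-0.3, 0.4, -2.8]
grip_width: 0.163
delta [-0.0038 -0.0009 -0.0011] turn 0.0005 rows 0.1 | now [0.4839 0.3387 0.0319] 96.1 t 5.5
```

View pics/w6.png

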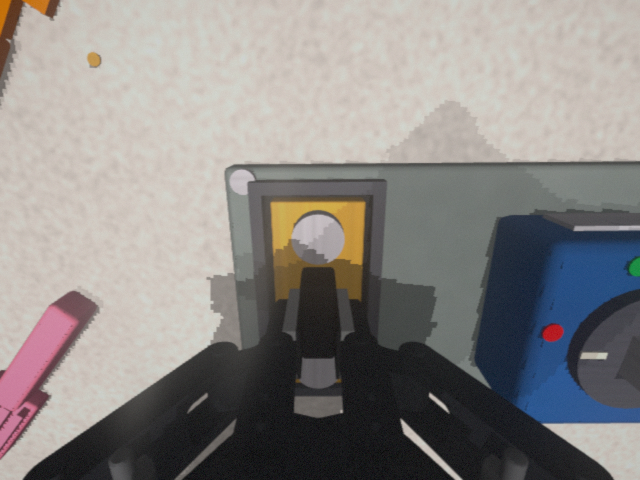

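```bash
python3 -m handwheel '[{"jaw":0,"delta_pos":[-0.001,0,0.001],"turn":0},{"jaw":0,"delta_pos":[-0.001,0,0.002],"turn":0},{"jaw":0,"delta_pos":[-0.001,0,0.002],"turn":0},{"jaw":40,"delta_pos":[-0.001,0,0.001],"turn":0},{"jaw":40,"delta_pos":[-0.001,0,0.0],"turn":0},{"jaw":40,"delta_pos":[-0.001,0,0],"turn":0},{"jaw":40,"delta_pos":[-0.001,0,-0.03],"turn":0},{"jaw":60,"delta_pos":[-0.001,0,-0.07],"turn":0},{"jaw":85,"delta_pos":[-0.001,0,-0.11],"turn":0},{"jaw":85,"delta_pos":[-0.03,0,-0.15],"turn":0}]'; python3 -c "
from h import *
go(.48,.26,.24,94)"
```

```text
clock: 6.37
position: [0.4848, 0.3176, 0.1786]
ee_rot: [0.666, 0.746, 0.002, -0.001]
ft_force: [0.3, 0.3, 1.0]
grip_width: 0.871
delta [-0.0565 -0.0112 -0.0616] turn 0.0135 rows 2.0 | now [0.4848 0.3176 0.1786] 96.43 t 6.4
```

```bash
python3 -m handwheel '[{"jaw":85,"delta_pos":[-0.035,-0.005,-0.03],"turn":0.002},{"jaw":85,"delta_pos":[-0.056,-0.005,-0.06],"turn":0.002},{"jaw":85,"delta_pos":[-0.056,-0.005,-0.06],"turn":0.002},{"jaw":85,"delta_pos":[-0.056,-0.005,-0.06],"turn":0.002}]'; python3 -c "
from h import *
shot('wrist','w7')"
```

```text
clock: 6.7
position: [0.4891, 0.2557, 0.2374]
ee_rot: [0.672, 0.74, 0.001, 0.001]
ft_force: [0.0, -0.0, -1.1]
grip_width: 0.997
```

View pics/w7.png

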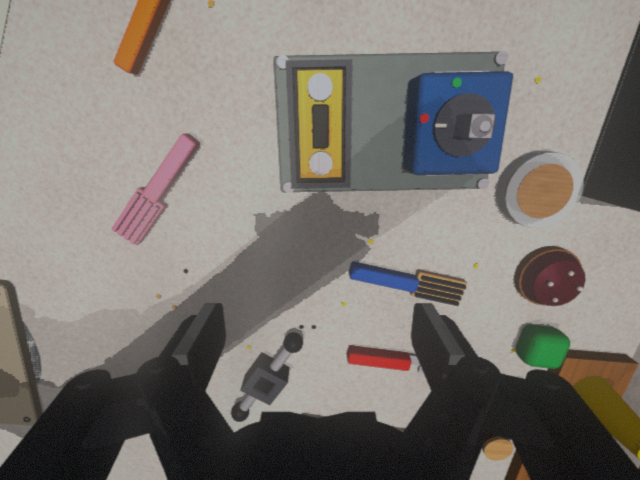

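```bash
python3 - <<'E'
from h import *
im,c=load('w1')
P=np.array([(245,323),(143,533)])/2.5+[230,140]
w=ray(c,P,.015)[:,:2]; d=w[0]-w[1]; print(w,w.mean(0),np.linalg.norm(d),np.degrees(np.arctan2(d[1],d[0])))
im,c=load('top0')
P=np.array([(545,348),(735,445)])/3.3+[140,180]
w=ray(c,P,.015)[:,:2]; d=w[0]-w[1]; print(w,w.mean(0),np.linalg.norm(d),np.degrees(np.arctan2(d[1],d[0])))
im,c=load('w7')
cv2.imwrite('pics/c5.png',np.vstack([cv2.resize(im[320:425,220:320,::-1],(500,300)) if 0 else cv2.resize(im[320:425,220:320,::-1],None,fx=4,fy=4,interpolation=cv2.INTER_CUBIC)]))
cv2.imwrite('pics/c6.png',cv2.resize(im[60:180,400:520,::-1],None,fx=5,fy=5,interpolation=cv2.INTER_CUBIC))
E
```

```text
[[ 0.4746289   0.06803304]
 [ 0.40812159 -0.05558882]] [0.44137525 0.00622211] 0.140376587742305 61.72019639705848
[[ 0.47300384  0.06648695]
 [ 0.40789863 -0.05665821]] [0.44045124 0.00491437] 0.13929615306435808 62.13518375544409
```

View pics/c5.png

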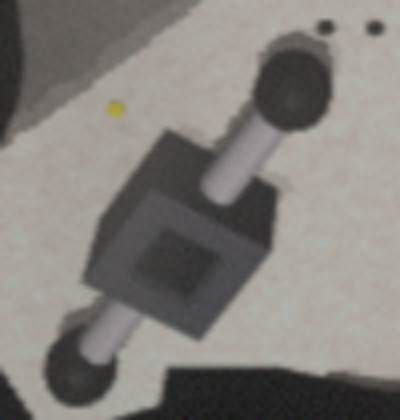

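View pics/c6.png

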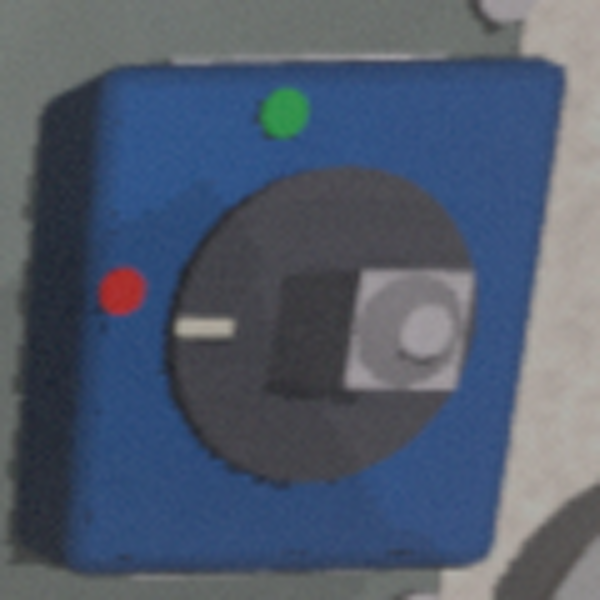

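```bash
python3 - <<'E'
from h import *
im,c=load('w7')
f=lambda L:np.array(L)/5+[400,60]
ct=cv2.fitEllipse(np.array([(172,330),(325,482),(200,245),(350,166),(473,255),(225,445),(400,440),(465,395),(440,205)],np.float32)); print(ct)
hsv=cv2.cvtColor(im,cv2.COLOR_RGB2HSV)
C=ray(c,f([ct[0]]),.066)[0]; print('collar',C)
t=ray(c,f([(176,326),(236,329)]),.066)
for p in t: d=p-C; print('tick',np.degrees(np.arctan2(d[1],d[0])),np.linalg.norm(d[:2]))
for z in (.056,.06,.066):
  for n,p in (('red',(123,291)),('green',(285,113))):
    q=ray(c,f([p]),z)[0]; d=q-C; print(z,n,np.degrees(np.arctan2(d[1],d[0])),np.linalg.norm(d[:2]))
for z in (.098,.104):
  s=ray(c,f([(358,268),(475,268),(460,390),(344,389)]),z)[:,:2]; print(s.mean(0))
  for i in range(4):
    d=s[(i+1)%4]-s[i]; print(np.linalg.norm(d),np.degrees(np.arctan2(d[1],d[0]))%90)
print('tip',ray(c,f([(427,329)]),.104))
b=ray(c,f([(268,388),(282,275)]),.066);print(b)
p=load('w7')
E
```

```text
((327.9934387207031, 321.64007568359375), (297.2152099609375, 324.9322204589844), 46.64585876464844)
collar [0.61258351 0.35098537 0.066     ]
tick -172.99104811221844 0.027216921289541562
tick -170.1796440797357 0.016409792149556627
0.056 red 176.66452248499465 0.034673649889146646
0.056 green 109.07620175179837 0.036142574994405485
0.06 red 177.0467553932577 0.035883980640825916
0.06 green 111.62343450057416 0.03613458285556713
0.066 red 177.574051731791 0.037702230740433544
0.066 green 115.43385132525565 0.03625631017999458
[0.61230894 0.34987714]
0.018693151838424904 5.458579986939788
0.01866566630004055 7.913257046442496
0.018983947495144007 4.968747969929382
0.018493258903309284 7.036789852823958
[0.60947113 0.34965313]
0.018294561747084825 5.458579986939791
0.018267662276975655 7.913257046442595
0.01857915683001224 4.968747969929382
0.01809893108640827 7.036789852824128
tip [[0.61225989 0.34998501 0.104     ]]
[[0.60445637 0.33875858 0.066     ]
 [0.60254932 0.35790846 0.066     ]]
```

```bash
python3 -c "
from h import *
go(.4414,.0062,.15,62)"
```

```text
delta [-0.2445 -0.0711  0.0859] turn 0.1869 rows 6.4 | now [0.488  0.2566 0.2359] 95.64 t 6.8
```

```bash
python3 -m handwheel '[{"jaw":85,"delta_pos":[-0.244,-0.071,0.086],"turn":0.187},{"jaw":85,"delta_pos":[-0.244,-0.071,0.086],"turn":0.187},{"jaw":85,"delta_pos":[-0.244,-0.071,0.086],"turn":0.187},{"jaw":85,"delta_pos":[-0.244,-0.071,0.086],"turn":0.187},{"jaw":85,"delta_pos":[-0.244,-0.071,0.086],"turn":0.187},{"jaw":85,"delta_pos":[-0.244,-0.071,0.086],"turn":0.187},{"jaw":85,"delta_pos":[-0.244,-0.071,0.086],"turn":0.187},{"jaw":85,"delta_pos":[-0.244,-0.071,0.086],"turn":0.187},{"jaw":85,"delta_pos":[-0.244,-0.071,0.086],"turn":0.187}]'; python3 -c "
from h import *
shot('wrist','w8');go(.4414,.0062,.05,62)"
```

```text
clock: 7.5
position: [0.4405, 0.0074, 0.1485]
ee_rot: [0.857, 0.515, -0.001, -0.001]
ft_force: [-0.0, 1.2, -0.4]
grip_width: 0.993
delta [-0.0019  0.0015  0.0991] turn 0.0009 rows 2.4 | now [0.4411 0.0085 0.1491] 62.16 t 7.5
```

View pics/w8.png

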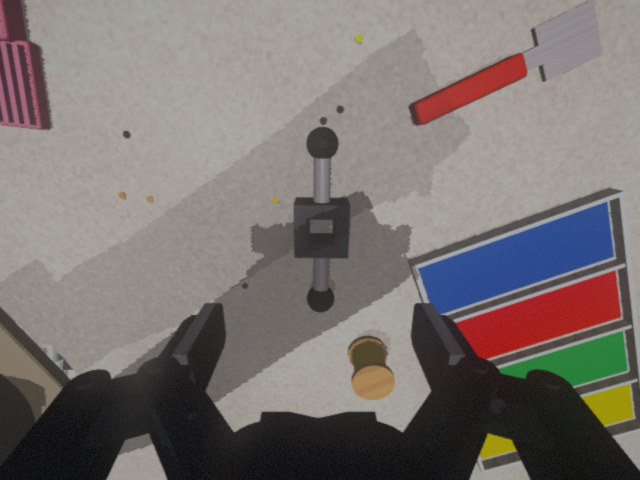

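```bash
python3 - <<'E'
from h import *
im,c=load('w8')
w=ray(c,[(322,143),(320,298)],.015)[:,:2]; d=w[0]-w[1]; print(w,w.mean(0),np.linalg.norm(d),np.degrees(np.arctan2(d[1],d[0])))
w=ray(c,[(296,199),(349,199),(348,257),(295,258)],.03)[:,:2];print(w,w.mean(0))
go(*w.mean(0),.06,62); go(*w.mean(0),.007,62)
E
```

```text
[[ 0.47442937  0.06693371]
 [ 0.40746487 -0.05605348]] [0.44094712 0.00544012] 0.1400360459059352 61.432432277906635
[[ 0.43623852  0.03935608]
 [ 0.47362827  0.01947286]
 [ 0.4507166  -0.02501092]
 [ 0.41056754 -0.00471902]] [0.44278773 0.00727475]
delta [-0.0003  0.0022  0.0891] turn 0.0009 rows 2.1 | now [0.4411 0.0085 0.1491] 62.16 t 7.5
delta [-0.0003  0.0023  0.1421] turn 0.0009 rows 3.4 | now [0.4411 0.0085 0.1491] 62.16 t 7.5
```

```bash
python3 -m handwheel '[{"jaw":85,"delta_pos":[-0.003,0.0013,0.04],"turn":0.004},{"jaw":85,"delta_pos":[-0.003,0.0013,0.08],"turn":0.004},{"jaw":85,"delta_pos":[-0.003,0.0013,0.11],"turn":0.004},{"jaw":85,"delta_pos":[-0.003,0.0013,0.13],"turn":0.004},{"jaw":85,"delta_pos":[-0.003,0.0013,0.143],"turn":0.004},{"jaw":85,"delta_pos":[-0.003,0.0013,0.144],"turn":0.004}]'; python3 -c "
from h import *
go(.4409,.0054,.004,61.5)"
```

```text
clock: 8.05
position: [0.4396, 0.0063, 0.0033]
ee_rot: [0.859, 0.512, -0.001, -0.002]
ft_force: [-0.2, 0.5, -0.7]
grip_width: 1.0
delta [-0.0002  0.0016 -0.0007] turn 0.0003 rows 0.0 | now [0.4396 0.0063 0.0033] 61.55 t 8.1
```

```bash
python3 -m handwheel '[{"jaw":50,"delta_pos":[0,0.001,-0.001],"turn":0},{"jaw":20,"delta_pos":[0,0.001,-0.001],"turn":0},{"jaw":0,"delta_pos":[0,0.001,-0.001],"turn":0},{"jaw":0,"delta_pos":[0,0.001,-0.001],"turn":0},{"jaw":0,"delta_pos":[0,0.001,-0.001],"turn":0},{"jaw":0,"delta_pos":[0,0.001,-0.001],"turn":0},{"jaw":0,"delta_pos":[0,0.001,-0.001],"turn":0},{"jaw":0,"delta_pos":[0,0.001,-0.001],"turn":0}]' 100; python3 -c "
from h import *
go(.4409,.0054,.004,61.5);shot('wrist','w9')"
```

```text
clock: 8.72
position: [0.443, 0.0037, 0.0082]
ee_rot: [0.86, 0.51, 0.001, 0.001]
ft_force: [-3.5, 2.3, 11.3]
grip_width: 0.514
delta [ 0.0004 -0.0027  0.0042] turn -0.0008 rows 0.1 | now [0.443  0.0037 0.0082] 61.36 t 8.7
```

View pics/w9.png

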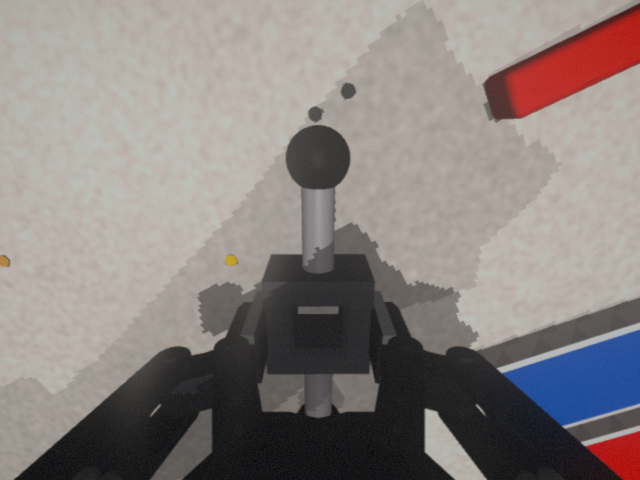

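```bash
python3 -m handwheel '[{"jaw":60,"delta_pos":[0,0,0],"turn":0},{"jaw":60,"delta_pos":[0,0,0],"turn":0},{"jaw":60,"delta_pos":[0,0,-0.008],"turn":0},{"jaw":60,"delta_pos":[0,0,-0.008],"turn":0},{"jaw":60,"delta_pos":[0,0,-0.008],"turn":0}]'; python3 -m handwheel '[{"jaw":20,"delta_pos":[0,0,0],"turn":0},{"jaw":0,"delta_pos":[0,0,0],"turn":0},{"jaw":0,"delta_pos":[0,0,0],"turn":0},{"jaw":0,"delta_pos":[0,0,0],"turn":0},{"jaw":0,"delta_pos":[0,0,0],"turn":0},{"jaw":0,"delta_pos":[0,0,0],"turn":0}]' 110;  python3 -c "
from h import *
go(.4409,.0054,.1,61.5)"
```

```text
clock: 9.18
position: [0.4424, 0.0032, 0.0153]
ee_rot: [0.86, 0.51, 0.0, 0.001]
ft_force: [0.4, 0.5, -0.3]
grip_width: 0.703
clock: 9.68
position: [0.4421, 0.0032, 0.0155]
ee_rot: [0.86, 0.51, -0.0, 0.0]
ft_force: [-6.0, -1.5, 18.7]
grip_width: 0.507
delta [ 0.0013 -0.0021 -0.0846] turn -0.0009 rows 2.0 | now [0.4421 0.0032 0.0155] 61.34 t 9.7
```

```bash
python3 -m handwheel '[{"jaw":60,"delta_pos":[0,0,0],"turn":0},{"jaw":60,"delta_pos":[0,0,0],"turn":0},{"jaw":60,"delta_pos":[0,0,0.006],"turn":0},{"jaw":60,"delta_pos":[0,0,0.006],"turn":0},{"jaw":60,"delta_pos":[0,0,0.006],"turn":0}]'; python3 -m handwheel '[{"jaw":20,"delta_pos":[0,0,0],"turn":0},{"jaw":0,"delta_pos":[0,0,0],"turn":0},{"jaw":0,"delta_pos":[0,0,0],"turn":0},{"jaw":0,"delta_pos":[0,0,0],"turn":0},{"jaw":0,"delta_pos":[0,0,0],"turn":0},{"jaw":0,"delta_pos":[0,0,0],"turn":0}]' 110;  python3 -c "
from h import *
go(.4409,.0054,.1,61.5)"
```

```text
clock: 10.1
position: [0.4414, 0.0034, 0.008]
ee_rot: [0.86, 0.51, -0.0, -0.0]
ft_force: [1.0, 0.1, 0.7]
grip_width: 0.703
clock: 10.6
position: [0.4419, 0.0034, 0.009]
ee_rot: [0.86, 0.51, -0.0, 0.0]
ft_force: [-3.5, -0.2, 8.8]
grip_width: 0.509
delta [ 0.0012 -0.0018 -0.091 ] turn -0.0008 rows 2.2 | now [0.4419 0.0034 0.009 ] 61.35 t 10.6
```

```bash
python3 -m handwheel '[{"jaw":0,"delta_pos":[0,0,-0.03],"turn":0},{"jaw":0,"delta_pos":[0,0,-0.07],"turn":0},{"jaw":0,"delta_pos":[0,0,-0.11],"turn":0},{"jaw":0,"delta_pos":[0,0,-0.15],"turn":0},{"jaw":0,"delta_pos":[0,0,-0.15],"turn":0},{"jaw":0,"delta_pos":[0,0,-0.15],"turn":0}]';  python3 -c "
from h import *
go(.60,.27,.18,96.3);shot('wrist','w10')"
```

```text
clock: 11.1
position: [0.4428, 0.0031, 0.1601]
ee_rot: [0.86, 0.51, 0.001, 0.002]
ft_force: [-0.9, -0.3, -4.7]
grip_width: 0.51
delta [ 0.3096  0.0099 -0.0198] turn -0.1943 rows 7.4 | now [0.4428 0.0031 0.1601] 61.33 t 11.1
```

View pics/w10.png

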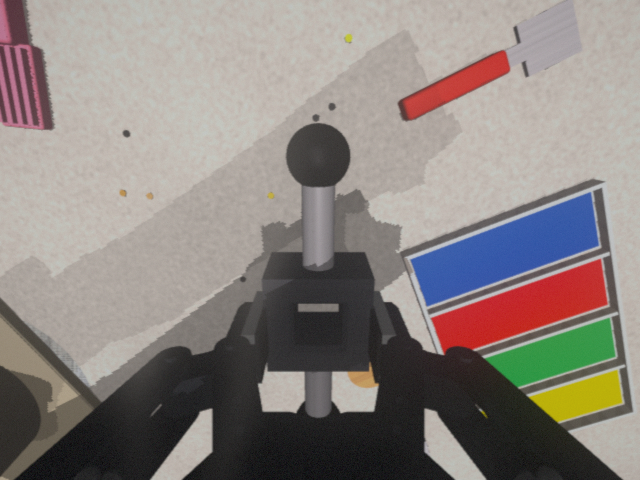

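```bash
python3 -m handwheel '[{"jaw":0,"delta_pos":[0.31,0.01,-0.02],"turn":-0.1943},{"jaw":0,"delta_pos":[0.31,0.01,-0.02],"turn":-0.1943},{"jaw":0,"delta_pos":[0.31,0.01,-0.02],"turn":-0.1943},{"jaw":0,"delta_pos":[0.31,0.01,-0.02],"turn":-0.1943},{"jaw":0,"delta_pos":[0.31,0.01,-0.02],"turn":-0.1943},{"jaw":0,"delta_pos":[0.31,0.01,-0.02],"turn":-0.1943},{"jaw":0,"delta_pos":[0.31,0.01,-0.02],"turn":-0.1943},{"jaw":0,"delta_pos":[0.31,0.01,-0.02],"turn":-0.1943},{"jaw":0,"delta_pos":[0.31,0.01,-0.02],"turn":-0.1943},{"jaw":0,"delta_pos":[0.31,0.01,-0.02],"turn":-0.1943}]';  python3 -c "
from h import *
im,c=shot('wrist','w11')
cv2.imwrite('pics/c7.png',cv2.resize(im[110:420,220:420,::-1],None,fx=2,fy=2,interpolation=cv2.INTER_CUBIC)[:600])
go(.6123,.35,.18,96.3)"
```

```text
clock: 11.98
position: [0.5978, 0.272, 0.1752]
ee_rot: [0.666, 0.746, -0.002, -0.002]
ft_force: [-0.5, -0.7, -4.7]
grip_width: 0.513
delta [ 0.0775  0.0229 -0.0044] turn 0.0005 rows 1.9 | now [0.5981 0.2704 0.1758] 96.39 t 12.0
```

View pics/w11.png

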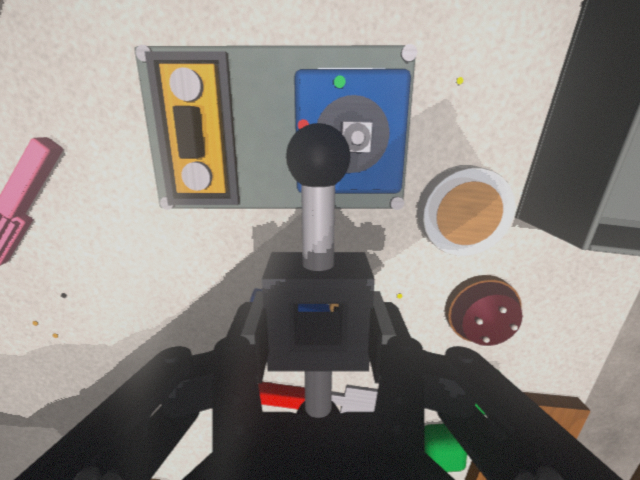

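```bash
python3 -c "
from h import *
im,c=load('w11')
cv2.imwrite('pics/c8.png',cv2.resize(im[240:390,250:390,::-1],None,fx=4,fy=4,interpolation=cv2.INTER_CUBIC)[:600])
"
```

```text
(no output)
```

View pics/c8.png

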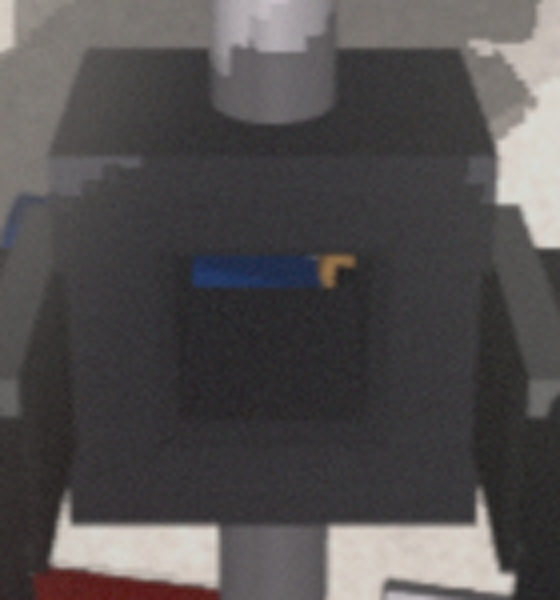

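```bash
cat > hh.py <<'E'
from h import *
def handle_in(fn,corners,scale,off,tcp,yaw,zt):
    im,c=load(fn); w=ray(c,np.array(corners,float)/scale+off,zt)[:,:2]
    a=np.radians(yaw); ex=np.array([np.cos(a),np.sin(a)]); ey=np.array([np.sin(a),-np.cos(a)])
    m=w.mean(0); print('world',np.round(m,4),'tool off',np.round([(m-tcp[:2])@ex,(m-tcp[:2])@ey],4))
    for i in range(4):
        d=w[(i+1)%4]-w[i]; print(round(np.linalg.norm(d),4),round(np.degrees(np.arctan2(d[1],d[0])),1))
    return m
E
python3 - <<'E'
from hh import *
t=np.array([.5981,.2704,.1758])
for zt in (.1968,):
  handle_in('w11',[(52,157),(495,157),(475,523),(72,523)],4,[250,240],t,96.39,zt)
  handle_in('w11',[(180,250),(370,250),(365,415),(182,415)],4,[250,240],t,96.39,zt)
im,c=load('w11')
# shaft square top corners
cv2.imwrite('pics/c9.png',cv2.resize(im[70:200,290:420,::-1],None,fx=4.5,fy=4.5,interpolation=cv2.INTER_CUBIC))
E
```

```text
world [0.5966 0.2742] tool off [ 0.004  -0.0011]
0.0445 6.5
0.0451 -83.3
0.0449 -173.4
0.0451 96.2
world [0.5965 0.2761] tool off [ 0.0058 -0.001 ]
0.0196 6.6
0.0202 -83.7
0.0198 -173.4
0.0202 95.7
```

View pics/c9.png

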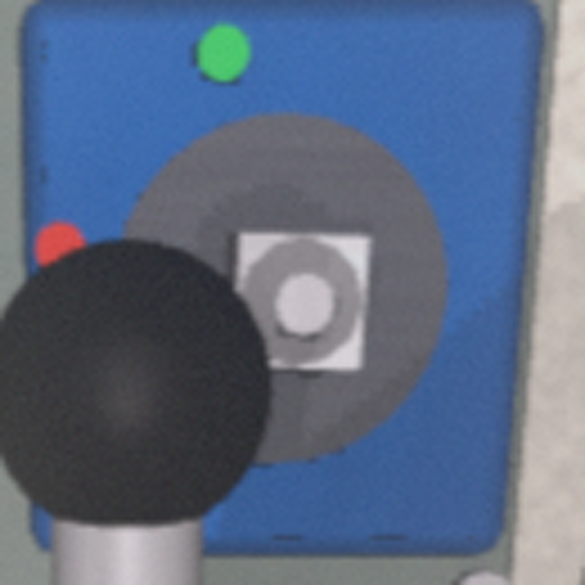

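```bash
python3 - <<'E'
from hh import *
t=np.array([.5981,.2704,.1758])
for zt in (.1945,.193):
  handle_in('w11',[(52,157),(495,157),(475,523),(72,523)],4,[250,240],t,96.39,zt)
  handle_in('w11',[(180,250),(370,250),(365,415),(182,415)],4,[250,240],t,96.39,zt)
im,c=load('w11'); a=np.radians(96.39); ex=np.array([np.cos(a),np.sin(a)])
for z in (.1818,.179):
  b=ray(c,[(318.5,156)],z)[0]; print('ball off',(b[:2]-t[:2])@ex)
# front lower edge of boss (row 48, cols 85-462)
for z in (.1668,.164):
  e=ray(c,np.array([(85,48),(462,48)])/4+[250,240],z)[:,:2]; print('lower edge',(e.mean(0)-t[:2])@ex,np.linalg.norm(e[1]-e[0]))
s=ray(c,np.array([(236,233),(372,235),(362,370),(270,368)])/4.5+[290,70],.098)[:,:2]
print('shaft 3 corners', s, 'centre from diag', (s[0]+s[2])/2)
for i in range(3): d=s[i+1]-s[i]; print(np.linalg.norm(d),np.degrees(np.arctan2(d[1],d[0]))%90)
print(ray(c,[np.array((306,304))/4.5+[290,70]],.104))
E
```

```text
world [0.5968 0.2727] tool off [ 0.0024 -0.0011]
0.0453 6.5
0.0459 -83.3
0.0458 -173.4
0.046 96.2
world [0.5967 0.2746] tool off [ 0.0043 -0.001 ]
0.0199 6.6
0.0206 -83.7
0.0201 -173.4
0.0206 95.7
world [0.5969 0.2717] tool off [ 0.0014 -0.0011]
0.0459 6.5
0.0465 -83.3
0.0463 -173.4
0.0466 96.2
world [0.5968 0.2736] tool off [ 0.0033 -0.001 ]
0.0202 6.6
0.0208 -83.7
0.0204 -173.4
0.0209 95.7
ball off 0.07342764365962115
ball off 0.07317145719021763
lower edge 0.026447720370714953 0.04591282053245944
lower edge 0.025342436488813617 0.0467676023277055
shaft 3 corners [[0.60200395 0.35797898]
 [0.62077663 0.35982711]
 [0.62236545 0.34169838]
 [0.6092893  0.34050185]] centre from diag [0.6121847  0.34983868]
0.018863435144750553 5.622538329988668
0.018198218777954134 5.008655671543735
0.013130777688970153 5.2283036888077845
[[0.61237718 0.3498913  0.104     ]]
```

```bash
python3 -c "
from h import *
go(.6137,.347,.122,95.8)"
```

```text
delta [0.0744 0.0242 0.0536] turn 0.0033 rows 2.3 | now [0.5981 0.2704 0.1758] 96.39 t 12.0
```

```bash
python3 -m handwheel '[{"jaw":0,"delta_pos":[0.035,0.012,0],"turn":0.003},{"jaw":0,"delta_pos":[0.074,0.024,0.01],"turn":0.003},{"jaw":0,"delta_pos":[0.074,0.024,0.025],"turn":0.003},{"jaw":0,"delta_pos":[0.074,0.024,0.045],"turn":0.003},{"jaw":0,"delta_pos":[0.074,0.024,0.053],"turn":0.003},{"jaw":0,"delta_pos":[0.074,0.024,0.053],"turn":0.003},{"jaw":0,"delta_pos":[0.074,0.024,0.053],"turn":0.003}]';  python3 -c "
from h import *
im,c=shot('wrist','w12')
cv2.imwrite('pics/c10.png',cv2.resize(im[240:390,250:390,::-1],None,fx=4,fy=4,interpolation=cv2.INTER_CUBIC)[:600])
go(.6137,.347,.122,95.8)"
```

```text
clock: 12.62
position: [0.6153, 0.3451, 0.1253]
ee_rot: [0.671, 0.741, -0.001, 0.0]
ft_force: [0.2, 0.3, -3.4]
grip_width: 0.512
delta [ 0.0015 -0.0018  0.0044] turn -0.0006 rows 0.1 | now [0.6156 0.3457 0.1264] 95.69 t 12.7
```

View pics/w12.png

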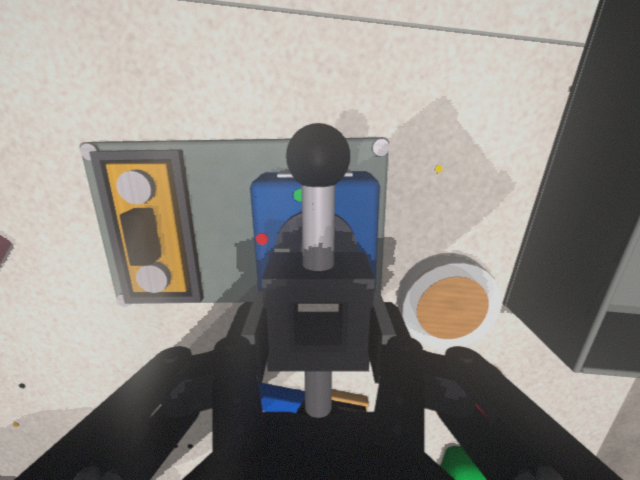

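View pics/c10.png

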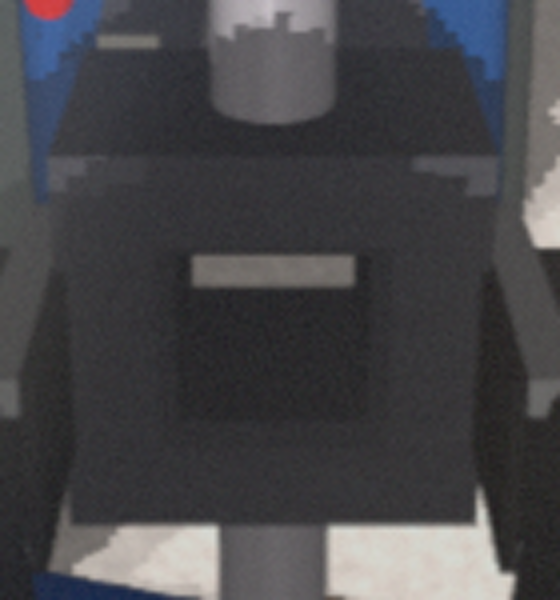

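```bash
python3 -m handwheel '[{"jaw":0,"delta_pos":[0.0015,-0.0018,0.006],"turn":0},{"jaw":0,"delta_pos":[0.0015,-0.0018,0.012],"turn":0},{"jaw":0,"delta_pos":[0.0015,-0.0018,0.016],"turn":0},{"jaw":0,"delta_pos":[0.0015,-0.0018,0.016],"turn":0},{"jaw":0,"delta_pos":[0.0015,-0.0018,0.016],"turn":0}]' 120;  python3 -c "
from h import *
go(.6137,.347,.1,95.8); print(get_obs()['ft_force'],get_obs()['torque'])"
```

```text
clock: 13.08
position: [0.613, 0.3479, 0.1093]
ee_rot: [0.671, 0.742, -0.0, 0.0]
ft_force: [0.4, 0.1, -4.4]
grip_width: 0.51
delta [-0.001   0.0006  0.0093] turn -0.0001 rows 0.2 | now [0.613  0.3479 0.1093] 95.78 t 13.1
[ 0.4202247   0.10367102 -4.38099644] [ 0.00060284 -0.02057209 -0.02143081]
```

```bash
python3 -m handwheel '[{"jaw":0,"delta_pos":[-0.0005,0.0005,0.002],"turn":0},{"jaw":0,"delta_pos":[-0.0005,0.0005,0.004],"turn":0},{"jaw":0,"delta_pos":[-0.0005,0.0005,0.006],"turn":0},{"jaw":0,"delta_pos":[-0.0005,0.0005,0.008],"turn":0},{"jaw":0,"delta_pos":[-0.0005,0.0005,0.01],"turn":0},{"jaw":0,"delta_pos":[-0.0005,0.0005,0.01],"turn":0}]';  python3 -c "
from h import *
go(.6137,.347,.1,95.8); print(get_obs()['ft_force'],get_obs()['torque'])"
```

```text
clock: 13.58
position: [0.6135, 0.3475, 0.099]
ee_rot: [0.671, 0.742, -0.0, -0.0]
ft_force: [-0.6, 0.4, -3.8]
grip_width: 0.513
delta [-0.0005  0.0002 -0.001 ] turn -0.0001 rows 0.0 | now [0.6135 0.3475 0.099 ] 95.78 t 13.6
[-0.63961401  0.40978745 -3.79387925] [-0.01502265 -0.00152033  0.03376388]
```

```bash
python3 -m handwheel '[{"jaw":0,"delta_pos":[0,0,0.004],"turn":0},{"jaw":0,"delta_pos":[0,0,0.008],"turn":0},{"jaw":0,"delta_pos":[0,0,0.012],"turn":0},{"jaw":0,"delta_pos":[0,0,0.015],"turn":0},{"jaw":0,"delta_pos":[0,0,0.018],"turn":0},{"jaw":0,"delta_pos":[0,0,0.018],"turn":0}]';  python3 -c "
from h import *
go(.6137,.347,.075,95.8); print(get_obs()['ft_force'],get_obs()['torque'])"
```

```text
clock: 14.08
position: [0.6133, 0.3474, 0.0807]
ee_rot: [0.671, 0.742, -0.001, -0.0]
ft_force: [-0.8, -0.2, -4.4]
grip_width: 0.511
delta [-0.0005  0.0003  0.0057] turn -0.0001 rows 0.1 | now [0.6133 0.3474 0.0807] 95.79 t 14.1
[-0.76382032 -0.24888445 -4.37877739] [-0.05136973 -0.00278308  0.02483091]
```

```bash
python3 -m handwheel '[{"jaw":0,"delta_pos":[0,0,0.003],"turn":0},{"jaw":0,"delta_pos":[0,0,0.005],"turn":0},{"jaw":0,"delta_pos":[0,0,0.007],"turn":0},{"jaw":0,"delta_pos":[0,0,0.009],"turn":0},{"jaw":0,"delta_pos":[0,0,0.01],"turn":0},{"jaw":0,"delta_pos":[0,0,0.01],"turn":0}]';  python3 -c "
from h import *
go(.6137,.347,.075,95.8); print(get_obs()['ft_force'],get_obs()['torque'])
shot('wrist','w13')"
```

```text
clock: 14.58
position: [0.6137, 0.3477, 0.0752]
ee_rot: [0.671, 0.742, 0.0, 0.001]
ft_force: [-10.5, -9.2, 21.4]
grip_width: 0.511
delta [-0.0007 -0.0001  0.0002] turn -0.0002 rows 0.0 | now [0.6137 0.3477 0.0752] 95.76 t 14.6
[-10.45338676  -9.24035165  21.36855829] [-1.91483604  2.518164    0.06986295]
```

View pics/w13.png

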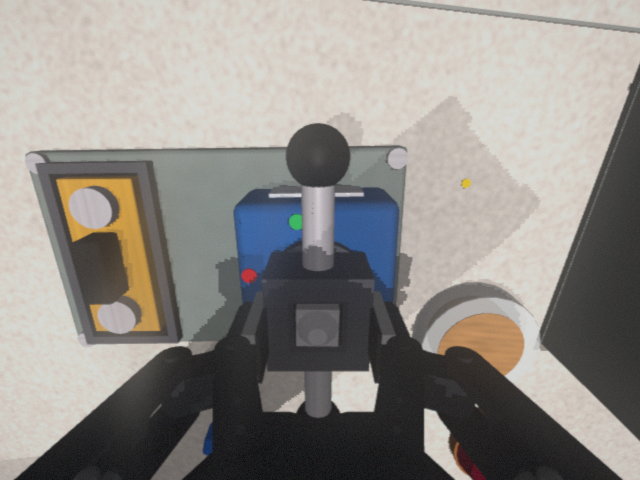

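```bash
python3 -m handwheel '[{"jaw":0,"delta_pos":[0,0,-0.0015],"turn":0},{"jaw":0,"delta_pos":[0,-0.0003,-0.0015],"turn":0.03},{"jaw":0,"delta_pos":[-0.0001,-0.0006,-0.0015],"turn":0.06},{"jaw":0,"delta_pos":[-0.0002,-0.0009,-0.0015],"turn":0.09},{"jaw":0,"delta_pos":[-0.0003,-0.0012,-0.0015],"turn":0.12},{"jaw":0,"delta_pos":[-0.0003,-0.0014,-0.0015],"turn":0.15},{"jaw":0,"delta_pos":[-0.0003,-0.0016,-0.0015],"turn":0.18},{"jaw":0,"delta_pos":[-0.0003,-0.0018,-0.0015],"turn":0.21},{"jaw":0,"delta_pos":[-0.0002,-0.002,-0.0015],"turn":0.24},{"jaw":0,"delta_pos":[-0.0002,-0.002,-0.0015],"turn":0.24}]';  python3 -c "
from h import *
go(.6137,.347,.075,95.8); print(get_obs()['ft_force'],get_obs()['torque'],get_obs()['joint_pos'])
shot('wrist','w14')"
```

```text
clock: 15.47
position: [0.6124, 0.348, 0.0753]
ee_rot: [0.898, 0.44, 0.002, 0.0]
ft_force: [-0.5, -1.1, 6.4]
grip_width: 0.513
delta [-0.      0.0016  0.0003] turn -0.242 rows 6.1 | now [0.6124 0.348  0.0753] 52.23 t 15.5
[-0.48167782 -1.05186954  6.42526584] [-0.17261257  0.39784481 -0.06475389] [-0.13460176  0.716401   -0.68299101  1.36399266  0.45839799  1.21720838
 -1.51204169]
```

View pics/w14.png

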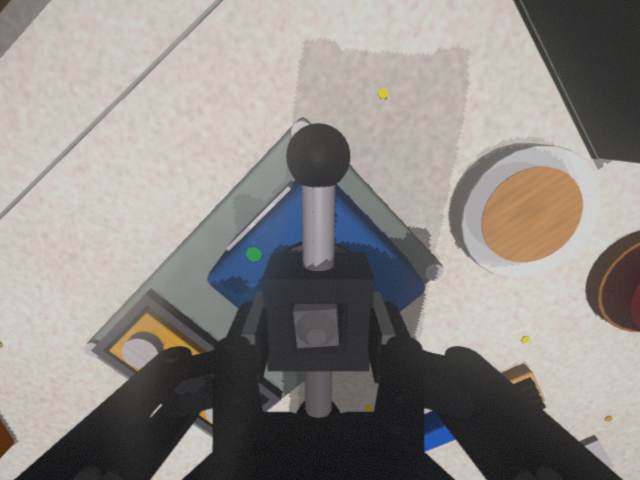

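```bash
python3 -m handwheel '[{"jaw":0,"delta_pos":[0,-0.0002,0],"turn":0.03},{"jaw":0,"delta_pos":[-0.0002,-0.0004,0],"turn":0.06},{"jaw":0,"delta_pos":[-0.0003,-0.0006,0],"turn":0.09},{"jaw":0,"delta_pos":[-0.0004,-0.0008,0],"turn":0.12},{"jaw":0,"delta_pos":[-0.0004,-0.001,0],"turn":0.15},{"jaw":0,"delta_pos":[-0.0004,-0.001,0],"turn":0.165},{"jaw":0,"delta_pos":[-0.0004,-0.001,0],"turn":0.165}]';  python3 -c "
from h import *
go(.6137,.347,.075,21.3); print(get_obs()['ft_force'],get_obs()['torque'])
shot('wrist','w15')"
```

```text
clock: 16.1
position: [0.6115, 0.3491, 0.0753]
ee_rot: [0.98, 0.197, 0.002, -0.001]
ft_force: [0.7, 2.0, 7.1]
grip_width: 0.512
delta [0.0012 0.0028 0.0003] turn 0.0081 rows 0.2 | now [0.6115 0.3491 0.0753] 22.76 t 16.1
[0.68455113 1.95569343 7.0870454 ] [ 0.21084833  0.10440528 -0.11471718]
```

View pics/w15.png

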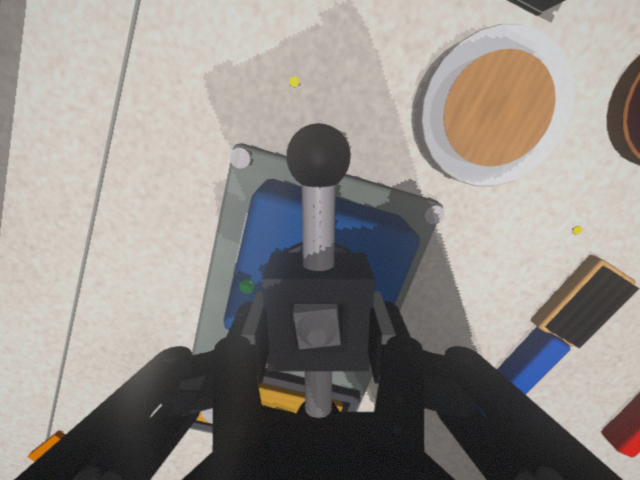

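```bash
python3 -m handwheel '[{"jaw":0,"delta_pos":[0,0,0],"turn":0.01},{"jaw":0,"delta_pos":[0,0,0],"turn":0.02},{"jaw":0,"delta_pos":[0,0,0],"turn":0.03},{"jaw":0,"delta_pos":[0,0,0],"turn":0.04},{"jaw":0,"delta_pos":[0,0,0],"turn":0.04}]';  python3 -c "
from h import *
go(.6137,.347,.075,21.3); print(get_obs()['ft_force'],get_obs()['torque'])
im,c=shot('wrist','w16')
cv2.imwrite('pics/c11.png',cv2.resize(im[250:380,190:390,::-1],None,fx=4,fy=4,interpolation=cv2.INTER_CUBIC))"
```

```text
clock: 16.57
position: [0.6114, 0.3492, 0.0752]
ee_rot: [0.991, 0.136, 0.002, -0.001]
ft_force: [-0.8, 2.4, 5.6]
grip_width: 0.507
delta [0.0016 0.0028 0.0002] turn -0.0313 rows 0.8 | now [0.6114 0.3492 0.0752] 15.67 t 16.6
[-0.81903714  2.39985435  5.5905481 ] [ 0.31228845  0.07272845 -0.07970954]
```

View pics/c11.png

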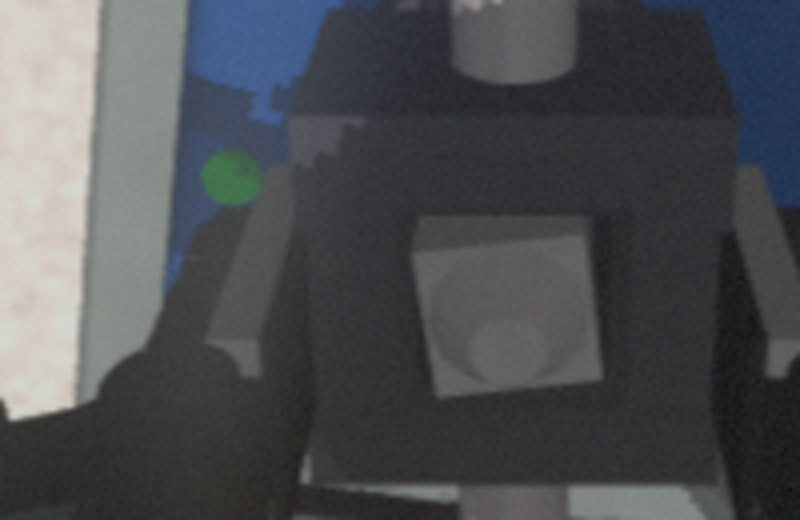

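```bash
python3 -m handwheel '[{"jaw":0,"delta_pos":[0,0,0],"turn":0.01},{"jaw":0,"delta_pos":[0,0,0],"turn":0.02},{"jaw":0,"delta_pos":[0,0,0],"turn":0.03},{"jaw":0,"delta_pos":[0,0,0],"turn":0.03}]';  python3 -c "
from h import *
go(.6137,.347,.075,21.3); print(get_obs()['ft_force'],get_obs()['torque'])
im,c=shot('wrist','w17')
cv2.imwrite('pics/c12.png',cv2.resize(im[250:380,190:390,::-1],None,fx=4,fy=4,interpolation=cv2.INTER_CUBIC))"
```

```text
clock: 16.95
position: [0.6116, 0.3499, 0.0753]
ee_rot: [0.996, 0.09, 0.002, -0.002]
ft_force: [3.0, 4.7, 3.6]
grip_width: 0.506
delta [0.0015 0.0032 0.0003] turn -0.0611 rows 1.5 | now [0.6116 0.3499 0.0753] 10.3 t 16.9
[2.99568831 4.68182777 3.55083133] [ 0.88090869 -0.43691076 -0.02755397]
```

View pics/c12.png

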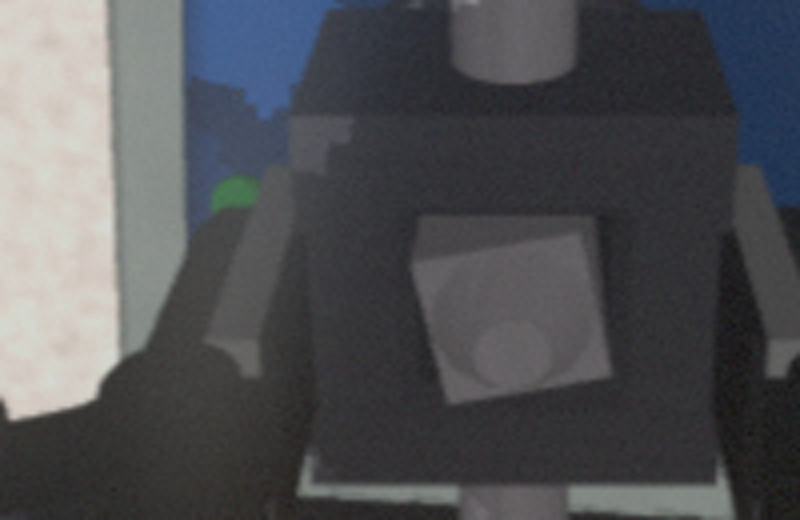

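```bash
python3 -m handwheel '[{"jaw":0,"delta_pos":[0,0,0],"turn":0.01},{"jaw":0,"delta_pos":[0,0,0],"turn":0.02},{"jaw":0,"delta_pos":[0,0,0],"turn":0.03},{"jaw":0,"delta_pos":[0,0,0],"turn":0.03}]';  python3 -c "
from h import *
go(.6137,.347,.075,21.3); print(get_obs()['ft_force'],get_obs()['torque'],get_obs()['joint_pos'][6])
im,c=shot('wrist','w18')
cv2.imwrite('pics/c13.png',cv2.resize(im[250:380,190:390,::-1],None,fx=4,fy=4,interpolation=cv2.INTER_CUBIC))"
```

```text
clock: 17.33
position: [0.6117, 0.35, 0.0753]
ee_rot: [0.999, 0.044, 0.002, -0.002]
ft_force: [3.4, 5.0, 4.0]
grip_width: 0.506
delta [0.0017 0.0032 0.0003] turn -0.0904 rows 2.3 | now [0.6117 0.35   0.0753] 5.03 t 17.3
[3.40305551 4.95758219 4.03614014] [ 0.80273896 -0.61631211  1.387805  ] -2.2774683904825737
```

View pics/c13.png

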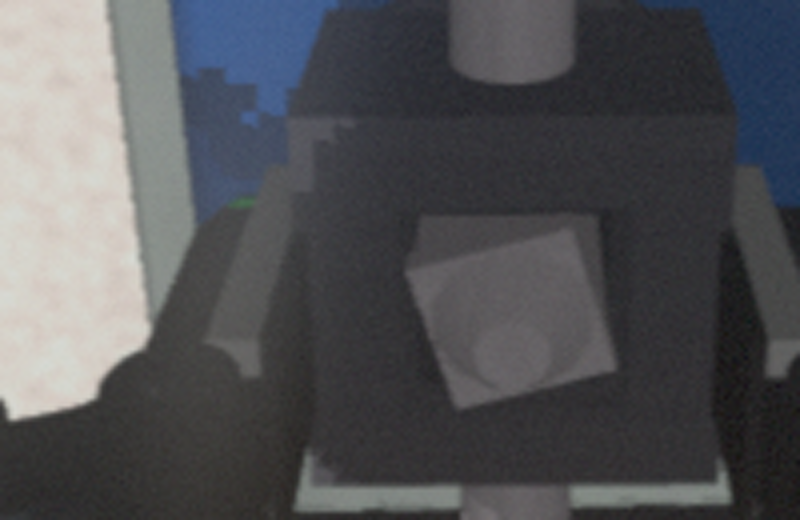

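```bash
python3 - <<'E'
from h import *
for fn,cs in [('w16',[(413,255),(590,235),(603,380),(437,398)]),('w17',[(413,263),(583,233),(611,377),(450,405)]),('w18',[(407,270),(573,230),(617,371),(458,410)])]:
    im,c=load(fn); s=ray(c,np.array(cs)/4+[190,250],.098)[:,:2]
    print(fn,s.mean(0),[ (round(np.linalg.norm(s[(i+1)%4]-s[i]),4), round(np.degrees(np.arctan2(*(s[(i+1)%4]-s[i])[::-1]))%90,1)) for i in range(4)])
E
```

```text
w16 [0.61213175 0.34978022] [(np.float64(0.0184), np.float64(23.1)), (np.float64(0.0178), np.float64(21.2)), (np.float64(0.018), np.float64(23.1)), (np.float64(0.0178), np.float64(22.6))]
w17 [0.61215021 0.34981042] [(np.float64(0.0179), np.float64(21.8)), (np.float64(0.0178), np.float64(20.9)), (np.float64(0.0177), np.float64(22.1)), (np.float64(0.0179), np.float64(21.7))]
w18 [0.61208825 0.34985124] [(np.float64(0.0178), np.float64(20.5)), (np.float64(0.0178), np.float64(21.1)), (np.float64(0.0178), np.float64(21.4)), (np.float64(0.0181), np.float64(21.2))]
```

```bash
python3 -m handwheel '[{"jaw":0,"delta_pos":[0,0,0],"turn":-0.015},{"jaw":0,"delta_pos":[0,0,0],"turn":-0.025},{"jaw":60,"delta_pos":[0,0,0],"turn":-0.025},{"jaw":70,"delta_pos":[0,0,0],"turn":-0.025},{"jaw":80,"delta_pos":[0,0,0],"turn":-0.025},{"jaw":80,"delta_pos":[0,0,-0.02],"turn":-0.025},{"jaw":80,"delta_pos":[0,0,-0.06],"turn":-0.025},{"jaw":80,"delta_pos":[0,0,-0.1],"turn":-0.025},{"jaw":80,"delta_pos":[-0.03,0,-0.13],"turn":-0.025},{"jaw":80,"delta_pos":[-0.06,0,-0.14],"turn":-0.025}]';  python3 -c "
from h import *
im,c=shot('wrist','w19')
go(.57,.18,.15,96)
shot('top','top1');shot('scene','scene1')"
```

```text
clock: 18.22
position: [0.5523, 0.3432, 0.2181]
ee_rot: [0.997, 0.081, 0.003, -0.002]
ft_force: [-0.3, 1.2, -0.1]
grip_width: 0.938
delta [-0.004   0.1672  0.0685] turn -0.4801 rows 12.1 | now [0.5459 0.3453 0.219 ] 9.58 t 18.3
```

View pics/w19.png

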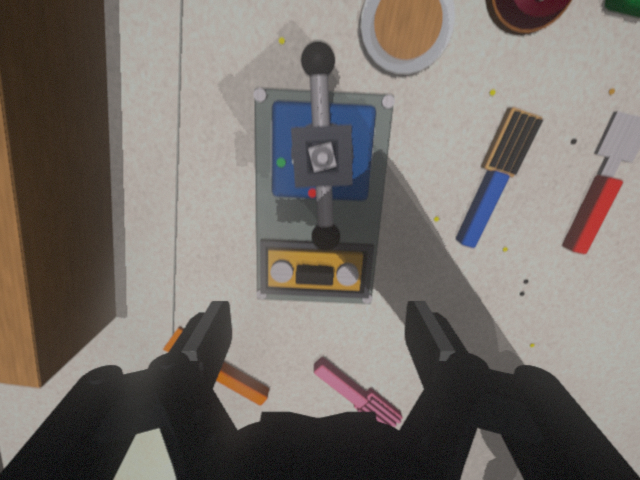

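View pics/top1.png

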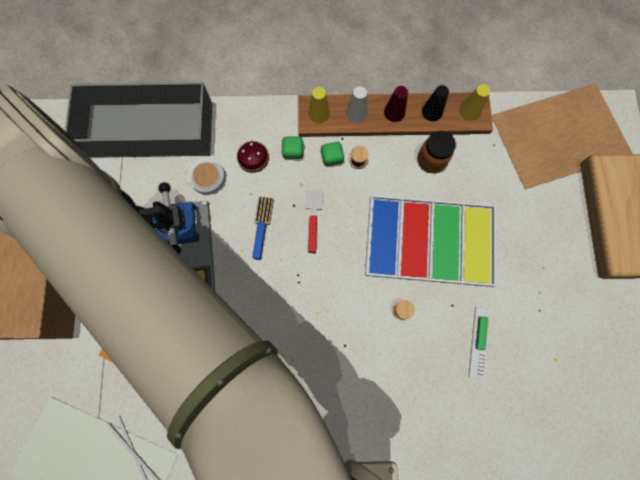

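View pics/scene1.png

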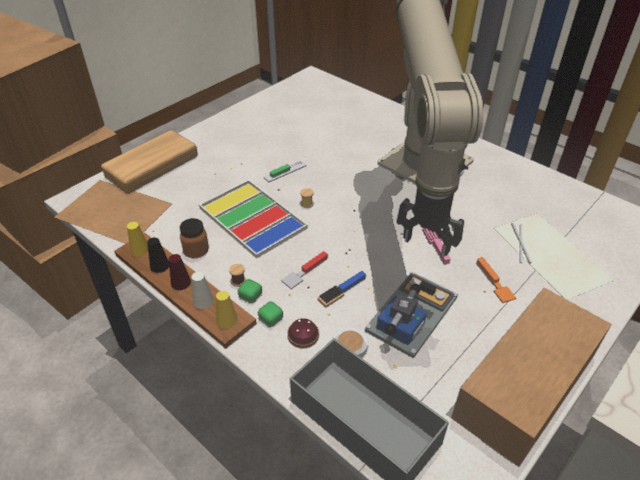

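```bash
python3 - <<'E'
from h import *
im,c=load('w19')
rects(im,c,(105,120,40),(125,255,255),.02,200,(440,160,520,260))
rects(im,c,(0,150,60),(5,255,255),.02,200,(540,160,640,260))
im,c=load('top1')
for n,lo,hi in [('blue',(105,120,60),(125,255,255)),('red',(0,170,90),(4,255,255)),('green',(50,120,60),(75,255,255)),('yellow',(20,120,100),(32,255,255))]:
    print(n);rects(im,c,lo,hi,.004,1000,(360,190,500,290))
rects(im,c,(50,120,60),(75,255,255),.021,100,(460,300,500,380))
go(.59,.167,.14,-8)
E
```

```text
1125 px [484.8 208.7] w [0.5774 0.1711] dims [0.016 0.081] ang 172.3
1126 px [597.4 214.7] w [0.5899 0.0519] dims [0.017 0.081] ang 176.8
blue
1794 px [383.7 237.2] w [ 0.5833 -0.1117] dims [0.056 0.169] ang 174.2
red
1706 px [414.7 239.6] w [ 0.5765 -0.1814] dims [0.053 0.168] ang 174.2
green
1777 px [445.8 242.3] w [ 0.5691 -0.251 ] dims [0.055 0.168] ang 174.1
yellow
1837 px [477. 245.] w [ 0.5617 -0.3199] dims [0.055 0.169] ang 174.2
256 px [481.6 332.8] w [ 0.3668 -0.3061] dims [0.017 0.066] ang 168.8
delta [0.0106 0.1807 0.0754] turn 0.0973 rows 4.7 | now [0.5495 0.3434 0.2154] 9.51 t 18.4
```

```bash
python3 -c "
from h import *
go(.597,.1684,.09,-7.8)"
```

```text
delta [0.0176 0.1805 0.1254] turn 0.0961 rows 5.3 | now [0.5495 0.3434 0.2154] 9.51 t 18.4
```

```bash
python3 -m handwheel '[{"jaw":80,"delta_pos":[0.004,0.036,0],"turn":0.03},{"jaw":80,"delta_pos":[0.008,0.075,0.01],"turn":0.06},{"jaw":80,"delta_pos":[0.012,0.115,0.03],"turn":0.096},{"jaw":80,"delta_pos":[0.016,0.15,0.05],"turn":0.096},{"jaw":60,"delta_pos":[0.0176,0.18,0.08],"turn":0.096},{"jaw":60,"delta_pos":[0.0176,0.18,0.11],"turn":0.096},{"jaw":60,"delta_pos":[0.0176,0.18,0.125],"turn":0.096},{"jaw":60,"delta_pos":[0.0176,0.18,0.125],"turn":0.096},{"jaw":60,"delta_pos":[0.0176,0.18,0.125],"turn":0.096}]';  python3 -c "
from h import *
im,c=shot('wrist','w20')
go(.597,.1684,.007,-7.8)"
```

```text
clock: 19.12
position: [0.5973, 0.1675, 0.0873]
ee_rot: [0.998, -0.069, -0.001, 0.0]
ft_force: [0.2, 0.6, 0.8]
grip_width: 0.704
delta [-0.0011 -0.0001  0.0817] turn -0.0005 rows 2.0 | now [0.5981 0.1681 0.0887] -7.88 t 19.2
```

View pics/w20.png

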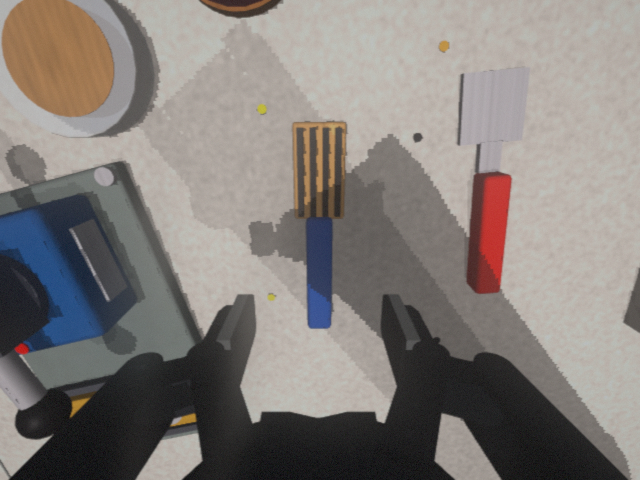

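```bash
python3 -m handwheel '[{"jaw":60,"delta_pos":[-0.001,0,0.035],"turn":0},{"jaw":60,"delta_pos":[-0.001,0,0.065],"turn":0},{"jaw":60,"delta_pos":[-0.001,0,0.08],"turn":0},{"jaw":60,"delta_pos":[-0.001,0,0.081],"turn":0},{"jaw":30,"delta_pos":[-0.001,0,0.081],"turn":0},{"jaw":0,"delta_pos":[-0.001,0,0.081],"turn":0},{"jaw":0,"delta_pos":[-0.001,0,0.081],"turn":0},{"jaw":0,"delta_pos":[-0.001,0,0.081],"turn":0},{"jaw":0,"delta_pos":[-0.001,0,0.081],"turn":0}]' 60;  python3 -m handwheel '[{"jaw":0,"delta_pos":[0,0,-0.03],"turn":0},{"jaw":0,"delta_pos":[0,0,-0.07],"turn":0},{"jaw":0,"delta_pos":[0,0,-0.11],"turn":0},{"jaw":0,"delta_pos":[0,0,-0.14],"turn":0},{"jaw":0,"delta_pos":[0,0,-0.14],"turn":0},{"jaw":0,"delta_pos":[0,0,-0.14],"turn":0}]'; python3 -c "
from h import *
im,c=shot('wrist','w21')
go(.575,-.110,.14,-5.8)"
```

```text
clock: 19.92
position: [0.598, 0.1685, 0.0094]
ee_rot: [0.998, -0.069, 0.002, -0.001]
ft_force: [-0.2, 0.4, 6.1]
grip_width: 0.191
clock: 20.42
position: [0.5979, 0.1684, 0.1502]
ee_rot: [0.998, -0.069, 0.003, -0.001]
ft_force: [-0.0, 0.6, -2.1]
grip_width: 0.19
delta [0.0166 0.2783 0.0081] turn -0.0117 rows 6.7 | now [0.5968 0.1679 0.1481] -7.9 t 20.5
```

View pics/w21.png

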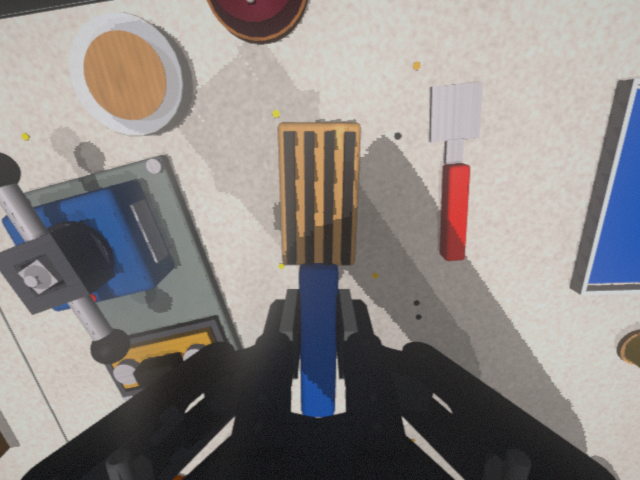

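```bash
python3 -m handwheel '[{"jaw":0,"delta_pos":[0.0166,0.277,0.008],"turn":-0.0117},{"jaw":0,"delta_pos":[0.0166,0.277,0.008],"turn":-0.0117},{"jaw":0,"delta_pos":[0.0166,0.277,0.008],"turn":-0.0117},{"jaw":0,"delta_pos":[0.0166,0.277,0.008],"turn":-0.0117},{"jaw":0,"delta_pos":[0.0166,0.277,0.008],"turn":-0.0117},{"jaw":0,"delta_pos":[0.0166,0.277,0.008],"turn":-0.0117},{"jaw":0,"delta_pos":[0.0166,0.277,0.008],"turn":-0.0117},{"jaw":0,"delta_pos":[0.0166,0.277,0.008],"turn":-0.0117},{"jaw":0,"delta_pos":[0.0166,0.277,0.008],"turn":-0.0117}]'; python3 -c "
from h import *
im,c=shot('wrist','w22')
go(.575,-.109,.015,-5.8)"
```

```text
clock: 21.22
position: [0.5737, -0.1108, 0.1377]
ee_rot: [0.999, -0.052, -0.001, 0.0]
ft_force: [-0.7, 0.4, -0.9]
grip_width: 0.191
delta [0.0011 0.0004 0.123 ] turn -0.0002 rows 2.9 | now [ 0.5742 -0.1086  0.138 ] -5.83 t 21.3
```

View pics/w22.png

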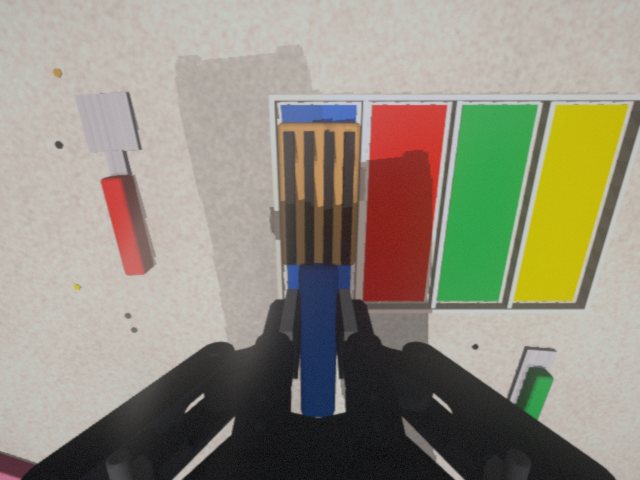

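```bash
python3 -m handwheel '[{"jaw":0,"delta_pos":[0.001,0.0004,0.035],"turn":0},{"jaw":0,"delta_pos":[0.001,0.0004,0.075],"turn":0},{"jaw":0,"delta_pos":[0.001,0.0004,0.1],"turn":0},{"jaw":0,"delta_pos":[0.001,0.0004,0.115],"turn":0},{"jaw":0,"delta_pos":[0.001,0.0004,0.124],"turn":0},{"jaw":0,"delta_pos":[0.001,0.0004,0.125],"turn":0},{"jaw":30,"delta_pos":[0.001,0.0004,0.124],"turn":0},{"jaw":30,"delta_pos":[0.001,0.0004,0.123],"turn":0},{"jaw":30,"delta_pos":[0.001,0.0004,0.123],"turn":0},{"jaw":30,"delta_pos":[0.001,0.0004,0.1],"turn":0}]';  python3 -m handwheel '[{"jaw":30,"delta_pos":[0,0,-0.03],"turn":0},{"jaw":60,"delta_pos":[0,-0.02,-0.07],"turn":0},{"jaw":60,"delta_pos":[0,-0.055,-0.11],"turn":0},{"jaw":60,"delta_pos":[0,-0.09,-0.12],"turn":0},{"jaw":60,"delta_pos":[0,-0.09,-0.12],"turn":0}]'; python3 -c "
from h import *
im,c=shot('wrist','w23')
rects(im,c,(0,150,60),(5,255,255),.02,200)
rects(im,c,(0,150,60),(5,255,255),.004,2000)
rects(im,c,(50,120,60),(75,255,255),.004,2000)
go(.6,.05,.1,-3.2)"
```

```text
clock: 22.1
position: [0.5736, -0.1087, 0.0363]
ee_rot: [0.999, -0.05, -0.003, -0.0]
ft_force: [-0.7, -1.2, -0.1]
grip_width: 0.351
clock: 22.52
position: [0.5873, -0.0121, 0.1646]
ee_rot: [0.999, -0.047, 0.004, -0.002]
ft_force: [0.0, 1.3, 0.1]
grip_width: 0.701
10899 px [502.2 201.6] w [ 0.5815 -0.1737] dims [0.054 0.162] ang 173.9
1131 px [248.9 211.9] w [0.5945 0.0488] dims [0.015 0.076] ang 176.8
10899 px [502.2 201.6] w [ 0.5766 -0.1822] dims [0.057 0.171] ang 173.9
10509 px [578.8 202. ] w [ 0.5691 -0.2528] dims [0.055 0.171] ang 174.0
delta [ 0.0069 -0.064   0.0634] turn -0.0121 rows 2.2 | now [ 0.5867 -0.0132  0.1632] -5.38 t 22.6
```

View pics/w23.png

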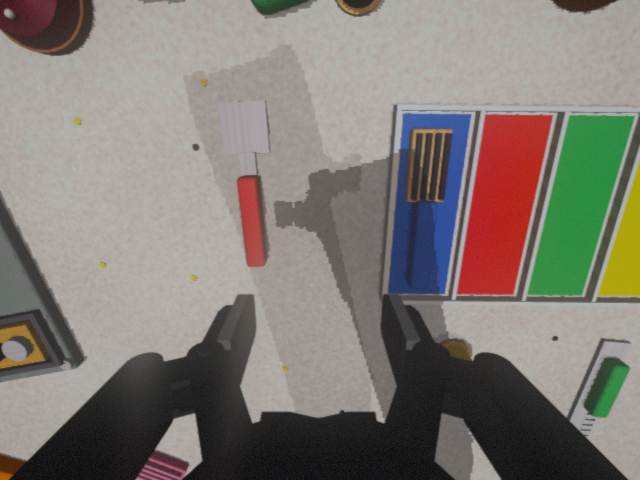

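```bash
python3 -c "
from h import *
go(.612,.049,.09,-3.2)"
```

```text
delta [ 0.0189 -0.0641  0.0735] turn -0.0121 rows 2.4 | now [ 0.5867 -0.0132  0.1632] -5.38 t 22.6
```

```bash
python3 -m handwheel '[{"jaw":60,"delta_pos":[0.01,-0.035,0.01],"turn":-0.012},{"jaw":60,"delta_pos":[0.019,-0.064,0.03],"turn":-0.012},{"jaw":60,"delta_pos":[0.019,-0.064,0.06],"turn":-0.012},{"jaw":60,"delta_pos":[0.019,-0.064,0.073],"turn":-0.012},{"jaw":60,"delta_pos":[0.019,-0.064,0.073],"turn":-0.012}]'; python3 -c "
from h import *
im,c=shot('wrist','w24')
rects(im,c,(0,150,40),(5,255,255),.02,200,(200,100,400,400))
go(.612,.049,.007,-3.2)"
```

```text
clock: 22.98
position: [0.6081, 0.0413, 0.0828]
ee_rot: [0.999, -0.032, -0.003, 0.001]
ft_force: [-0.1, -0.9, 0.5]
grip_width: 0.7
2103 px [309.4 279.7] w [0.5919 0.0491] dims [0.016 0.081] ang 177.0
delta [ 0.0024 -0.0084  0.078 ] turn -0.0027 rows 1.9 | now [0.6093 0.0408 0.085 ] -3.68 t 23.0
```

View pics/w24.png

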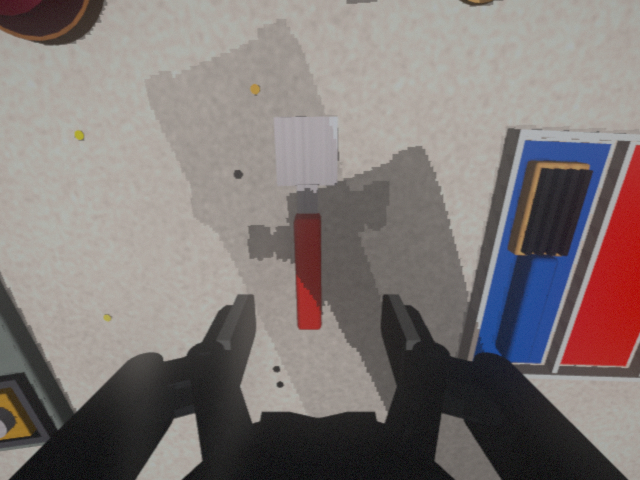

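```bash
python3 -m handwheel '[{"jaw":60,"delta_pos":[0.003,-0.0074,0.03],"turn":-0.002},{"jaw":60,"delta_pos":[0.003,-0.0074,0.06],"turn":-0.002},{"jaw":60,"delta_pos":[0.003,-0.0074,0.076],"turn":-0.002},{"jaw":60,"delta_pos":[0.003,-0.0074,0.078],"turn":-0.002},{"jaw":30,"delta_pos":[0.003,-0.0074,0.078],"turn":-0.002},{"jaw":0,"delta_pos":[0.003,-0.0074,0.078],"turn":-0.002},{"jaw":0,"delta_pos":[0.003,-0.0074,0.078],"turn":-0.002},{"jaw":0,"delta_pos":[0.003,-0.0074,0.078],"turn":-0.002},{"jaw":0,"delta_pos":[0.003,-0.0074,0.078],"turn":-0.002}]' 60;  python3 -m handwheel '[{"jaw":0,"delta_pos":[0,0,-0.03],"turn":0},{"jaw":0,"delta_pos":[0,0,-0.07],"turn":0},{"jaw":0,"delta_pos":[0,0,-0.11],"turn":0},{"jaw":0,"delta_pos":[0,0,-0.13],"turn":0},{"jaw":0,"delta_pos":[0,0,-0.13],"turn":0},{"jaw":0,"delta_pos":[0,0,-0.13],"turn":0}]'; python3 -c "
from h import *
im,c=shot('wrist','w25')
go(.5665,-.1805,.14,-6)"
```

```text
clock: 23.78
position: [0.6153, 0.0491, 0.0105]
ee_rot: [1.0, -0.029, 0.002, 0.0]
ft_force: [-1.2, -0.6, 7.8]
grip_width: 0.189
clock: 24.28
position: [0.6148, 0.0492, 0.1404]
ee_rot: [1.0, -0.029, 0.002, 0.0]
ft_force: [-0.1, -0.5, -1.3]
grip_width: 0.192
delta [-0.0341  0.2319 -0.0013] turn 0.0151 rows 5.6 | now [0.6138 0.049  0.1386] -3.28 t 24.3
```

View pics/w25.png

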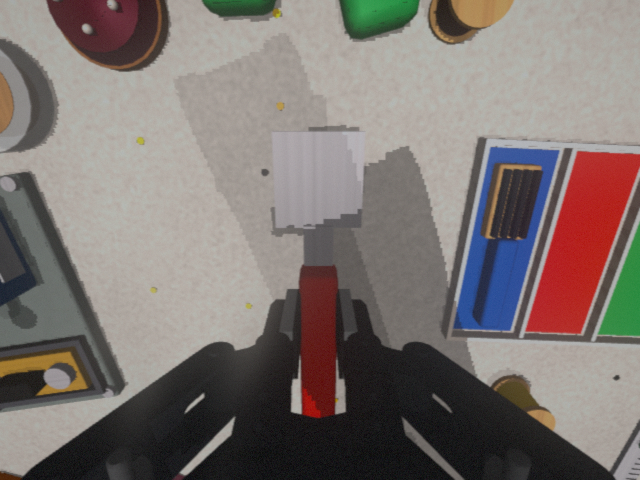

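```bash
python3 -m handwheel '[{"jaw":0,"delta_pos":[-0.031,0.232,-0.002],"turn":0.015},{"jaw":0,"delta_pos":[-0.031,0.232,-0.002],"turn":0.015},{"jaw":0,"delta_pos":[-0.031,0.232,-0.002],"turn":0.015},{"jaw":0,"delta_pos":[-0.031,0.232,-0.002],"turn":0.015},{"jaw":0,"delta_pos":[-0.031,0.232,-0.002],"turn":0.015},{"jaw":0,"delta_pos":[-0.031,0.232,-0.002],"turn":0.015},{"jaw":0,"delta_pos":[-0.031,0.232,-0.002],"turn":0.015},{"jaw":0,"delta_pos":[-0.031,0.232,-0.002],"turn":0.015}]'; python3 -c "
from h import *
im,c=shot('wrist','w26')
go(.5695,-.1812,.0145,-6)"
```

```text
clock: 25.0
position: [0.5682, -0.1825, 0.1386]
ee_rot: [0.999, -0.054, -0.001, -0.0]
ft_force: [0.4, 1.0, -1.1]
grip_width: 0.187
delta [0.0009 0.0009 0.1244] turn -0.0001 rows 3.0 | now [ 0.5689 -0.1803  0.1389] -6.01 t 25.1
```

View pics/w26.png

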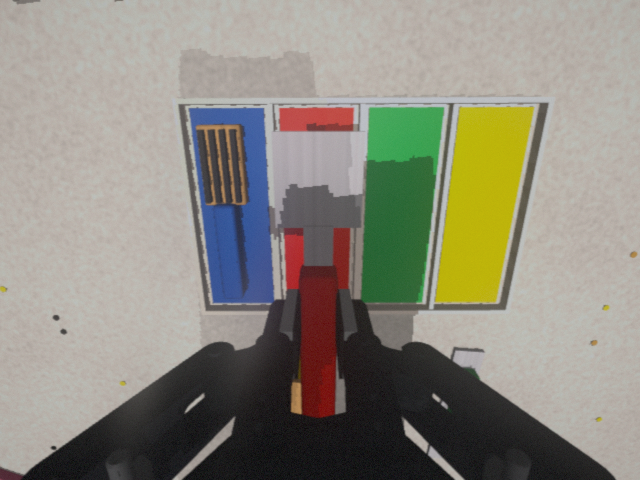

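```bash
python3 -m handwheel '[{"jaw":0,"delta_pos":[0.001,0.001,0.035],"turn":0},{"jaw":0,"delta_pos":[0.001,0.001,0.075],"turn":0},{"jaw":0,"delta_pos":[0.001,0.001,0.1],"turn":0},{"jaw":0,"delta_pos":[0.001,0.001,0.115],"turn":0},{"jaw":0,"delta_pos":[0.001,0.001,0.124],"turn":0},{"jaw":0,"delta_pos":[0.001,0.001,0.126],"turn":0},{"jaw":30,"delta_pos":[0.001,0.001,0.125],"turn":0},{"jaw":30,"delta_pos":[0.001,0.001,0.124],"turn":0},{"jaw":30,"delta_pos":[0.001,0.001,0.124],"turn":0},{"jaw":30,"delta_pos":[0.001,0.001,0.1],"turn":0}]';  python3 -m handwheel '[{"jaw":30,"delta_pos":[0,0,-0.03],"turn":0},{"jaw":60,"delta_pos":[-0.02,0,-0.07],"turn":0},{"jaw":60,"delta_pos":[-0.05,0.02,-0.11],"turn":0},{"jaw":60,"delta_pos":[-0.09,0.04,-0.16],"turn":0},{"jaw":60,"delta_pos":[-0.13,0.06,-0.16],"turn":0},{"jaw":60,"delta_pos":[-0.13,0.06,-0.16],"turn":0},{"jaw":60,"delta_pos":[-0.13,0.06,-0.16],"turn":0}]'; python3 -c "
from h import *
im,c=shot('wrist','w27')
rects(im,c,(50,120,40),(75,255,255),.021,200)
go(.37,-.306,.1,-11)"
```

```text
clock: 25.88
position: [0.5681, -0.1807, 0.0369]
ee_rot: [0.999, -0.052, -0.003, -0.001]
ft_force: [-0.1, -0.0, -0.6]
grip_width: 0.354
clock: 26.47
position: [0.4314, -0.2317, 0.2038]
ee_rot: [0.998, -0.055, 0.001, 0.002]
ft_force: [0.2, -0.7, 0.6]
grip_width: 0.703
9164 px [322.2  73.4] w [ 0.5484 -0.2496] dims [0.054 0.125] ang 174.2
655 px [396.2 262.9] w [ 0.3677 -0.3089] dims [0.015 0.066] ang 168.4
delta [-0.0552  0.0821  0.1027] turn 0.0266 rows 3.4 | now [ 0.4334 -0.23    0.2026] -6.21 t 26.5
```

View pics/w27.png

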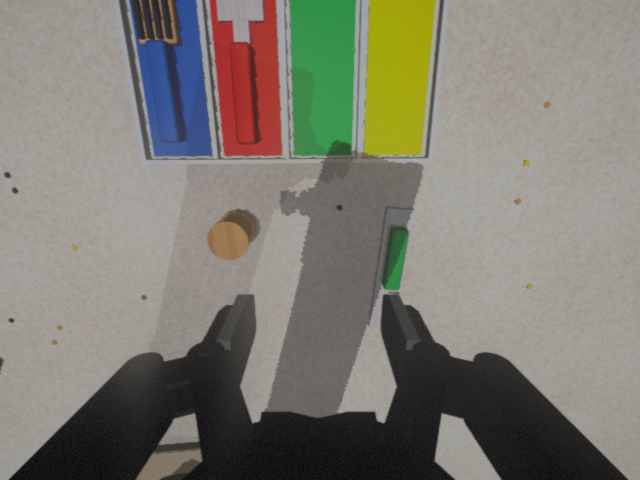

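```bash
python3 -c "
from h import *
go(.360,-.3073,.09,-11.6)"
```

```text
delta [-0.065   0.0844  0.1126] turn 0.0299 rows 3.7 | now [ 0.4334 -0.23    0.2026] -6.21 t 26.5
```

```bash
python3 -m handwheel '[{"jaw":60,"delta_pos":[-0.025,0.03,0.02],"turn":0.03},{"jaw":60,"delta_pos":[-0.045,0.06,0.045],"turn":0.03},{"jaw":60,"delta_pos":[-0.065,0.084,0.07],"turn":0.03},{"jaw":60,"delta_pos":[-0.065,0.084,0.1],"turn":0.03},{"jaw":60,"delta_pos":[-0.065,0.084,0.112],"turn":0.03},{"jaw":60,"delta_pos":[-0.065,0.084,0.112],"turn":0.03},{"jaw":60,"delta_pos":[-0.065,0.084,0.112],"turn":0.03}]'; python3 -c "
from h import *
im,c=shot('wrist','w28')
rects(im,c,(50,120,40),(75,255,255),.021,200,(200,150,450,470))
go(.36,-.3073,.011,-11.6)"
```

```text
clock: 27.1
position: [0.3622, -0.3039, 0.088]
ee_rot: [0.995, -0.098, -0.0, -0.0]
ft_force: [0.5, -0.1, 0.1]
grip_width: 0.699
1432 px [325.1 255.5] w [ 0.3615 -0.3082] dims [0.016 0.054] ang 169.7
delta [-0.0023  0.0035  0.0779] turn 0.0018 rows 1.9 | now [ 0.3628 -0.3043  0.089 ] -11.28 t 27.1
```

View pics/w28.png

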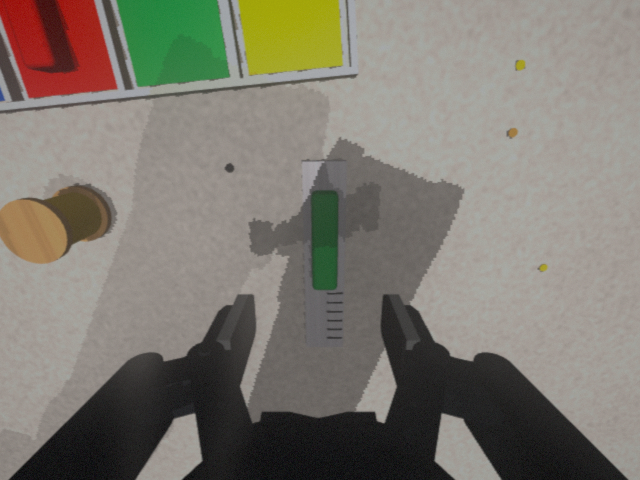

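```bash
python3 -c "
from h import *
im,c=load('w28')
print(ray(c,[(325,191),(325,290)],.021), ray(c,[(324,160),(323,345)],.005))"
python3 -m handwheel '[{"jaw":60,"delta_pos":[-0.002,0.0035,0.035],"turn":0.002},{"jaw":60,"delta_pos":[-0.002,0.0035,0.06],"turn":0.002},{"jaw":60,"delta_pos":[-0.002,0.0035,0.075],"turn":0.002},{"jaw":60,"delta_pos":[-0.002,0.0035,0.077],"turn":0.002},{"jaw":60,"delta_pos":[-0.002,0.0035,0.077],"turn":0.002}]'; python3 -c "
from h import *
go(.36,-.3073,.011,-11.6)"
```

```text
[[ 0.40273153 -0.31667983  0.021     ]
 [ 0.33350063 -0.30326633  0.021     ]] [[ 0.42012524 -0.31966426  0.005     ]
 [ 0.27646988 -0.29086     0.005     ]]
clock: 27.57
position: [0.3598, -0.3076, 0.0118]
ee_rot: [0.995, -0.102, 0.0, 0.0]
ft_force: [1.4, 0.8, 0.3]
grip_width: 0.703
delta [ 0.0001 -0.0003  0.0008] turn -0.0004 rows 0.0 | now [ 0.3598 -0.3076  0.0118] -11.67 t 27.6
```

```bash
python3 -m handwheel '[{"jaw":30,"delta_pos":[0,0,0],"turn":0},{"jaw":0,"delta_pos":[0,0,0],"turn":0},{"jaw":0,"delta_pos":[0,0,0],"turn":0},{"jaw":0,"delta_pos":[0,0,0],"turn":0},{"jaw":0,"delta_pos":[0,0,0],"turn":0},{"jaw":0,"delta_pos":[0,0,0],"turn":0}]' 60;  python3 -m handwheel '[{"jaw":0,"delta_pos":[0,0,-0.03],"turn":0},{"jaw":0,"delta_pos":[0,0,-0.07],"turn":0},{"jaw":0,"delta_pos":[0,0,-0.11],"turn":0},{"jaw":0,"delta_pos":[0,0,-0.13],"turn":0},{"jaw":0,"delta_pos":[0,0,-0.13],"turn":0},{"jaw":0,"delta_pos":[0,0,-0.13],"turn":0}]'; python3 -c "
from h import *
im,c=shot('wrist','w29')
go(.5815,-.253,.14,-6)"
```

```text
clock: 28.07
position: [0.3597, -0.3083, 0.0126]
ee_rot: [0.995, -0.102, 0.001, 0.001]
ft_force: [-1.5, 1.3, 9.5]
grip_width: 0.186
clock: 28.57
position: [0.3594, -0.3082, 0.1425]
ee_rot: [0.995, -0.102, 0.001, 0.001]
ft_force: [-0.2, -0.2, -2.0]
grip_width: 0.191
delta [ 0.207  -0.0988  0.001 ] turn -0.0319 rows 5.5 | now [ 0.3587 -0.3076  0.141 ] -11.74 t 28.6
```

View pics/w29.png

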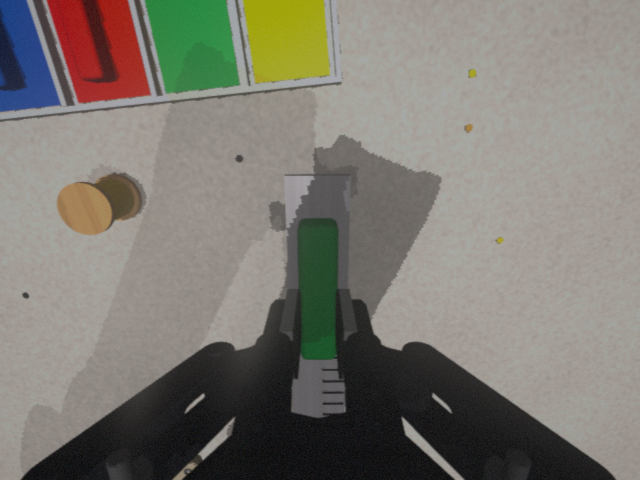

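```bash
python3 -m handwheel '[{"jaw":0,"delta_pos":[0.206,-0.098,0.001],"turn":-0.032},{"jaw":0,"delta_pos":[0.206,-0.098,0.001],"turn":-0.032},{"jaw":0,"delta_pos":[0.206,-0.098,0.001],"turn":-0.032},{"jaw":0,"delta_pos":[0.206,-0.098,0.001],"turn":-0.032},{"jaw":0,"delta_pos":[0.206,-0.098,0.001],"turn":-0.032},{"jaw":0,"delta_pos":[0.206,-0.098,0.001],"turn":-0.032},{"jaw":0,"delta_pos":[0.206,-0.098,0.001],"turn":-0.032},{"jaw":0,"delta_pos":[0.206,-0.098,0.001],"turn":-0.032}]'; python3 -c "
from h import *
im,c=shot('wrist','w30')
go(.5806,-.2537,.017,-6)"
```

```text
clock: 29.28
position: [0.5804, -0.2522, 0.1375]
ee_rot: [0.999, -0.051, -0.002, -0.001]
ft_force: [-0.5, -0.6, -1.3]
grip_width: 0.187
delta [0.0015 0.0003 0.121 ] turn 0.0003 rows 2.9 | now [ 0.5795 -0.2533  0.138 ] -5.95 t 29.3
```

View pics/w30.png

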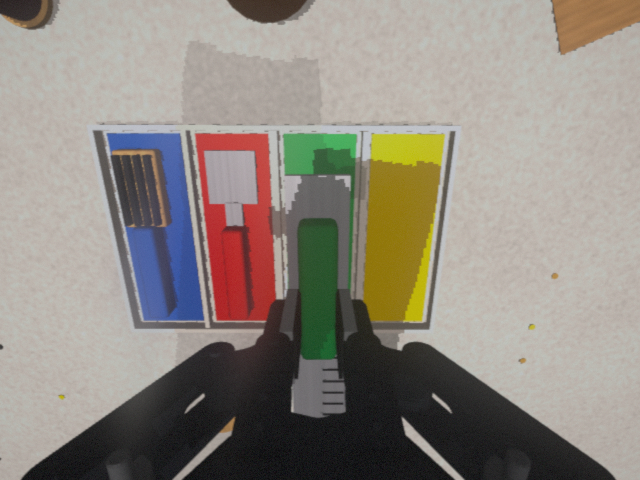

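```bash
python3 -m handwheel '[{"jaw":0,"delta_pos":[0.001,0,0.035],"turn":0},{"jaw":0,"delta_pos":[0.001,0,0.075],"turn":0},{"jaw":0,"delta_pos":[0.001,0,0.1],"turn":0},{"jaw":0,"delta_pos":[0.001,0,0.112],"turn":0},{"jaw":0,"delta_pos":[0.001,0,0.121],"turn":0},{"jaw":0,"delta_pos":[0.001,0,0.123],"turn":0},{"jaw":30,"delta_pos":[0.001,0,0.122],"turn":0},{"jaw":30,"delta_pos":[0.001,0,0.121],"turn":0},{"jaw":30,"delta_pos":[0.001,0,0.12],"turn":0},{"jaw":30,"delta_pos":[0.001,0,0.1],"turn":0}]';  python3 -m handwheel '[{"jaw":30,"delta_pos":[0,0,-0.03],"turn":0},{"jaw":60,"delta_pos":[-0.02,0,-0.07],"turn":0},{"jaw":60,"delta_pos":[-0.04,-0.02,-0.11],"turn":0},{"jaw":60,"delta_pos":[-0.04,-0.06,-0.15],"turn":0},{"jaw":60,"delta_pos":[-0.04,-0.08,-0.16],"turn":0},{"jaw":60,"delta_pos":[-0.04,-0.08,-0.16],"turn":0},{"jaw":60,"delta_pos":[-0.04,-0.08,-0.16],"turn":0}]'; python3 -c "
from h import *
im,c=shot('wrist','w31')"
```

```text
clock: 30.17
position: [0.5799, -0.2533, 0.0383]
ee_rot: [0.999, -0.052, -0.002, -0.001]
ft_force: [-0.5, -0.1, -0.9]
grip_width: 0.351
clock: 30.75
position: [0.5518, -0.1675, 0.2037]
ee_rot: [0.999, -0.05, 0.003, 0.001]
ft_force: [-0.3, -0.2, -0.4]
grip_width: 0.702
```

View pics/w31.png

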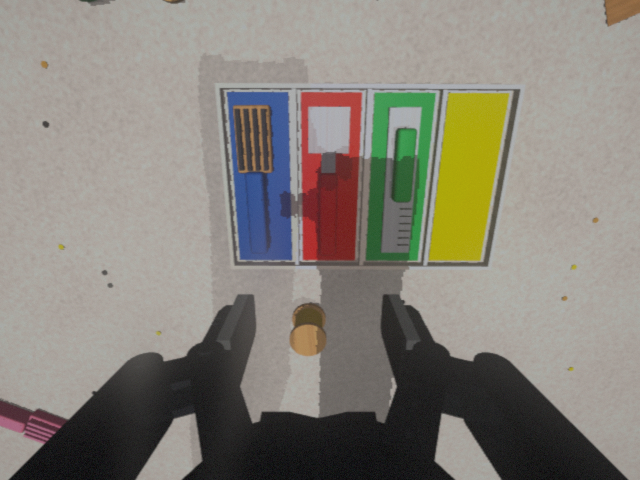

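```bash
python3 -c "
from h import *
im,c=shot('top','top2')
cv2.imwrite('pics/c14.png',cv2.resize(im[180:320,140:400,::-1],None,fx=3,fy=3,interpolation=cv2.INTER_CUBIC))
im2,c=shot('scene','scene2')
cv2.imwrite('pics/c15.png',cv2.resize(im2[160:360,180:480,::-1],None,fx=2.6,fy=2.6,interpolation=cv2.INTER_CUBIC))"
```

```text
(no output)
```

View pics/top2.png

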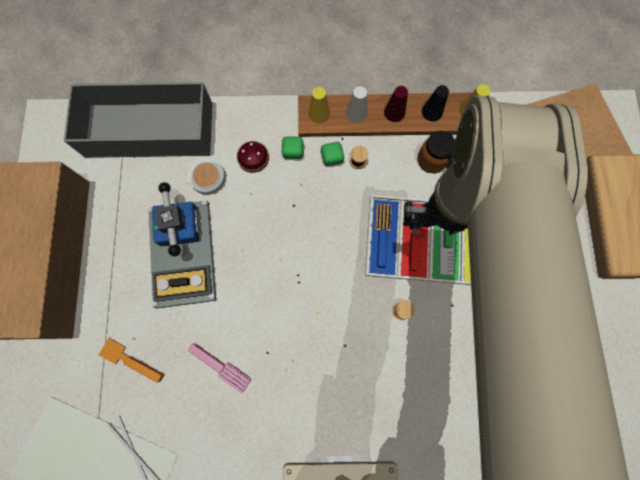

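View pics/c14.png

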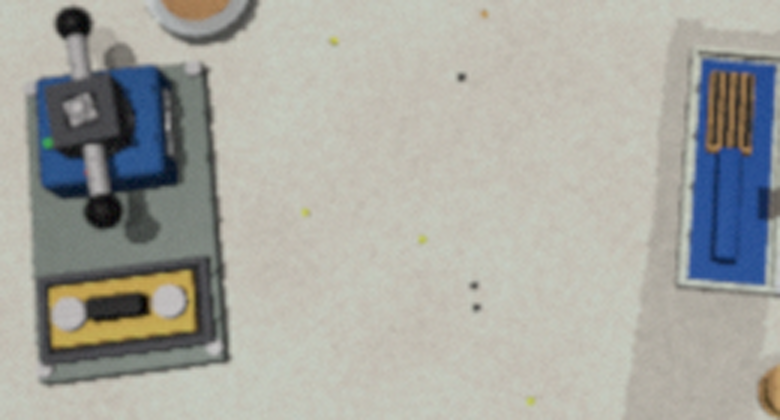

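View pics/c15.png

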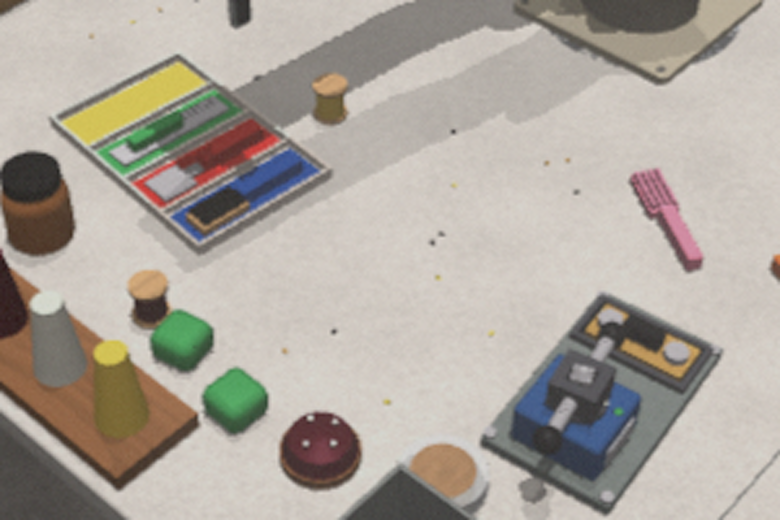

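```bash
python3 -c "
from h import *
im,c=load('w19')
cv2.imwrite('pics/c16.png',cv2.resize(im[110:210,265:385,::-1],None,fx=6,fy=6,interpolation=cv2.INTER_CUBIC))"
```

```text
(no output)
```

View pics/c16.png

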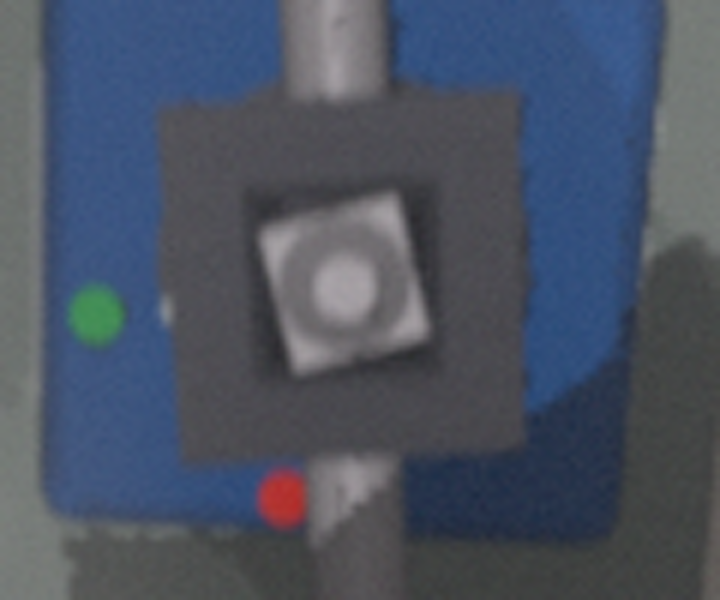

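```bash
python3 -c "
from h import *
im,c=load('w19')
for cs,z in (([(160,108),(520,92),(525,445),(185,462)],.096),([(262,235),(400,192),(432,333),(298,377)],.098)):
    s=ray(c,np.array(cs)/6+[265,110],z)[:,:2]
    print(s.mean(0),[(round(np.linalg.norm(s[(i+1)%4]-s[i]),4), round(np.degrees(np.arctan2(*(s[(i+1)%4]-s[i])[::-1]))%90,1)) for i in range(4)])
"
```

```text
[0.61098714 0.34945236] [(np.float64(0.0455), np.float64(11.6)), (np.float64(0.0446), np.float64(11.9)), (np.float64(0.0454), np.float64(12.1)), (np.float64(0.045), np.float64(12.0))]
[0.6107413  0.34936362] [(np.float64(0.0184), np.float64(25.9)), (np.float64(0.0181), np.float64(23.2)), (np.float64(0.0183), np.float64(27.2)), (np.float64(0.0185), np.float64(23.4))]
```

```bash
python3 -c "
from h import *
go(.54,.345,.215,9.5)"
```

```text
delta [-0.0639 -0.5124 -0.0157] turn -0.0864 rows 12.4 | now [ 0.5495 -0.1713  0.1995] -6.05 t 30.9
```

```bash
python3 -m handwheel '[{"jaw":60,"delta_pos":[-0.04,-0.3,-0.016],"turn":-0.086},{"jaw":60,"delta_pos":[-0.064,-0.512,-0.016],"turn":-0.086},{"jaw":60,"delta_pos":[-0.064,-0.512,-0.016],"turn":-0.086},{"jaw":60,"delta_pos":[-0.064,-0.512,-0.016],"turn":-0.086},{"jaw":60,"delta_pos":[-0.064,-0.512,-0.016],"turn":-0.086},{"jaw":60,"delta_pos":[-0.064,-0.512,-0.016],"turn":-0.086},{"jaw":60,"delta_pos":[-0.064,-0.512,-0.016],"turn":-0.086},{"jaw":60,"delta_pos":[-0.064,-0.512,-0.016],"turn":-0.086},{"jaw":60,"delta_pos":[-0.064,-0.512,-0.016],"turn":-0.086},{"jaw":60,"delta_pos":[-0.064,-0.512,-0.016],"turn":-0.086}]'; python3 -m handwheel '[{"jaw":60,"delta_pos":[-0.02,-0.11,0],"turn":0},{"jaw":60,"delta_pos":[-0.02,-0.11,0],"turn":0},{"jaw":60,"delta_pos":[-0.02,-0.11,0],"turn":0},{"jaw":60,"delta_pos":[-0.02,-0.11,0],"turn":0},{"jaw":60,"delta_pos":[-0.02,-0.11,0],"turn":0},{"jaw":60,"delta_pos":[-0.02,-0.11,0],"turn":0}]'; python3 -c "
from h import *
im,c=shot('wrist','w32')
go(.54,.345,.215,9.5)
cv2.imwrite('pics/c17.png',im[:,:,::-1])"
```

```text
clock: 31.73
position: [0.5418, 0.2466, 0.212]
ee_rot: [0.997, 0.082, -0.001, 0.0]
ft_force: [1.2, 0.2, -0.4]
grip_width: 0.697
clock: 32.23
position: [0.5047, 0.3498, 0.212]
ee_rot: [0.997, 0.082, -0.001, 0.001]
ft_force: [0.7, -0.7, 0.2]
grip_width: 0.702
delta [ 0.0338  0.01   -0.0028] turn -0.0009 rows 0.8 | now [0.505  0.3494 0.2122] 9.34 t 32.3
```

View pics/w32.png

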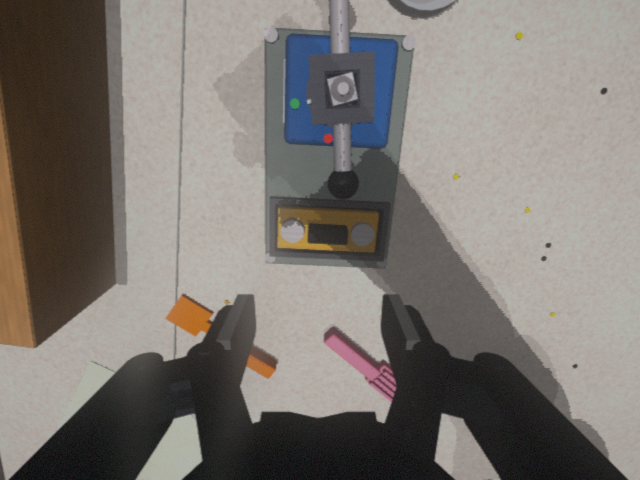

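```bash
python3 -c "
from h import *
im,c=load('w32')
cv2.imwrite('pics/c18.png',cv2.resize(im[40:140,280:400,::-1],None,fx=6,fy=6,interpolation=cv2.INTER_CUBIC))"
```

```text
(no output)
```

View pics/c18.png

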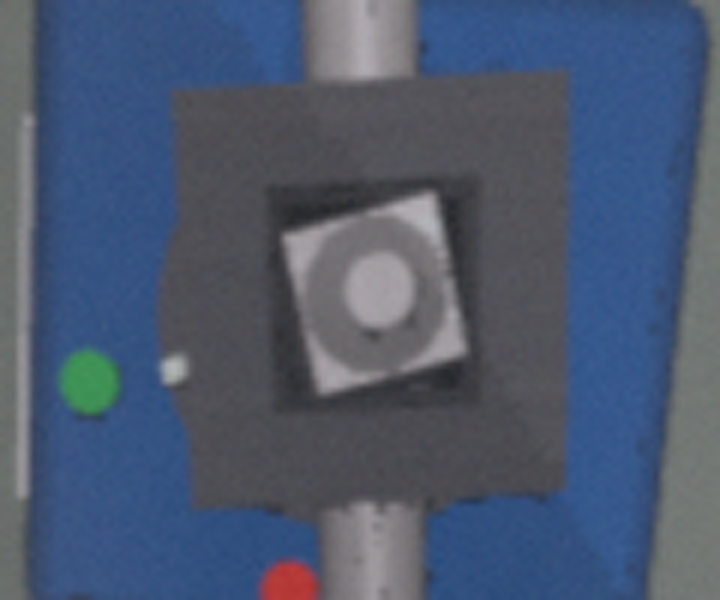

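```bash
python3 -c "
from h import *
im,c=load('w32')
for cs,z in (([(173,90),(570,71),(566,492),(195,508)],.096),([(282,237),(433,190),(467,353),(318,397)],.098)):
    s=ray(c,np.array(cs)/6+[280,40],z)[:,:2]
    print(s.mean(0),[(round(np.linalg.norm(s[(i+1)%4]-s[i]),4), round(np.degrees(np.arctan2(*(s[(i+1)%4]-s[i])[::-1]))%90,1)) for i in range(4)])
C=np.array([.6122,.3499])
for n,p,z in (('tick',(174,368),.066),('green',(90,381),.06),('red',(290,585),.06)):
    d=ray(c,[np.array(p)/6+[280,40]],z)[0][:2]-C; print(n,np.degrees(np.arctan2(d[1],d[0])),np.linalg.norm(d))
"
```

```text
[0.61169081 0.34968991] [(np.float64(0.0457), np.float64(11.8)), (np.float64(0.0457), np.float64(11.9)), (np.float64(0.0455), np.float64(11.7)), (np.float64(0.0457), np.float64(12.2))]
[0.61164817 0.34993806] [(np.float64(0.0182), np.float64(25.2)), (np.float64(0.0181), np.float64(24.2)), (np.float64(0.0183), np.float64(24.8)), (np.float64(0.018), np.float64(23.7))]
tick 114.49217664093273 0.025565552633933262
green 111.7424370265567 0.037228765124131535
red 175.36573569126492 0.03587711558486661
```

```bash
python3 -c "
from h import *
go(.6120,.3495,.15,11.9)"
```

```text
delta [0.1057 0.0172 0.0622] turn -0.0142 rows 3.0 | now [0.505  0.3494 0.2122] 9.34 t 32.3
```

```bash
python3 -m handwheel '[{"jaw":80,"delta_pos":[0.035,0.006,0],"turn":-0.014},{"jaw":80,"delta_pos":[0.07,0.012,0],"turn":-0.014},{"jaw":80,"delta_pos":[0.106,0.017,0.02],"turn":-0.014},{"jaw":80,"delta_pos":[0.106,0.017,0.05],"turn":-0.014},{"jaw":80,"delta_pos":[0.106,0.017,0.062],"turn":-0.014},{"jaw":80,"delta_pos":[0.106,0.017,0.062],"turn":-0.014},{"jaw":80,"delta_pos":[0.106,0.017,0.062],"turn":-0.014},{"jaw":80,"delta_pos":[0.106,0.017,0.062],"turn":-0.014}]'; python3 -c "
from h import *
go(.6120,.3495,.078,11.9)"
```

```text
clock: 32.95
position: [0.6111, 0.3526, 0.1535]
ee_rot: [0.994, 0.105, 0.001, -0.0]
ft_force: [-0.7, -0.1, 1.1]
grip_width: 0.938
delta [0.0001 0.0033 0.0755] turn 0.0008 rows 1.8 | now [0.6111 0.3526 0.1535] 12.05 t 33.0
```

```bash
python3 -m handwheel '[{"jaw":80,"delta_pos":[0,0.003,0.03],"turn":0},{"jaw":80,"delta_pos":[0,0.003,0.055],"turn":0},{"jaw":80,"delta_pos":[0,0.003,0.07],"turn":0},{"jaw":80,"delta_pos":[0,0.003,0.075],"turn":0},{"jaw":80,"delta_pos":[0,0.003,0.075],"turn":0}]'; python3 -c "
from h import *
go(.6120,.3495,.078,11.9)"
```

```text
clock: 33.37
position: [0.6114, 0.3494, 0.0763]
ee_rot: [0.994, 0.105, -0.0, 0.0]
ft_force: [0.9, -0.1, 0.8]
grip_width: 0.934
delta [ 0.0006  0.     -0.0017] turn 0.0008 rows 0.0 | now [0.6114 0.3494 0.0763] 12.05 t 33.4
```

```bash
python3 -m handwheel '[{"jaw":40,"delta_pos":[0,0,0],"turn":0},{"jaw":0,"delta_pos":[0,0,0],"turn":0},{"jaw":0,"delta_pos":[0,0,0],"turn":0},{"jaw":0,"delta_pos":[0,0,0],"turn":0},{"jaw":0,"delta_pos":[0,0,0],"turn":0},{"jaw":0,"delta_pos":[0,0,0],"turn":0.01},{"jaw":0,"delta_pos":[0,0,0],"turn":0.02},{"jaw":0,"delta_pos":[0,0,0],"turn":0.03},{"jaw":0,"delta_pos":[0,0,0],"turn":0.04},{"jaw":0,"delta_pos":[0,0,0],"turn":0.04}]' 110; python3 -c "
from h import *
im,c=shot('wrist','w33')
go(.6120,.3495,.078,11.9);print(get_obs()['ft_force'],get_obs()['torque'],get_obs()['joint_pos'][6])
cv2.imwrite('pics/c19.png',cv2.resize(im[250:380,190:390,::-1],None,fx=4,fy=4,interpolation=cv2.INTER_CUBIC))"
```

```text
clock: 34.2
position: [0.6123, 0.3502, 0.0786]
ee_rot: [0.999, 0.042, 0.001, -0.0]
ft_force: [-1.5, -1.8, 7.0]
grip_width: 0.51
delta [-0.0004  0.0007  0.0007] turn -0.0387 rows 1.0 | now [0.6123 0.3502 0.0787] 4.93 t 34.2
[-1.56860995 -1.45470685  8.40289952] [-0.47749771  0.28443073  1.29166142] -2.296148449694327
```

View pics/c19.png

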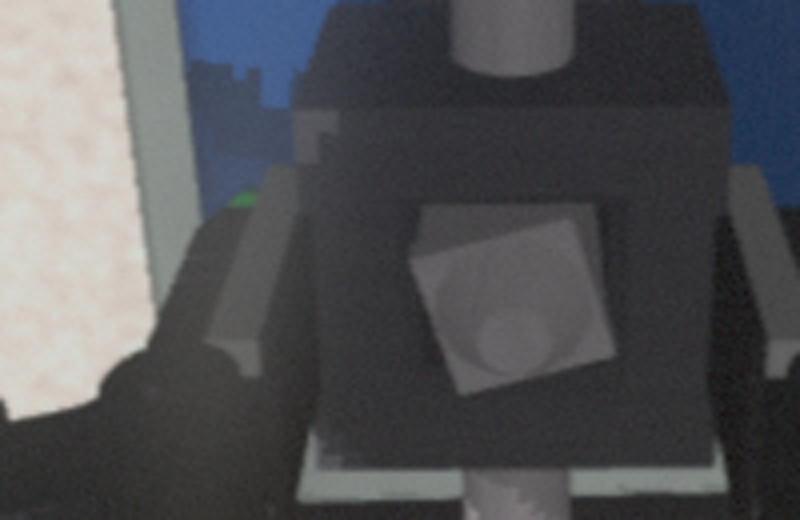

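```bash
python3 -m handwheel '[{"jaw":0,"delta_pos":[0,0,0],"turn":0.01},{"jaw":0,"delta_pos":[0,0,0],"turn":0.02},{"jaw":0,"delta_pos":[0,0,0],"turn":0.02},{"jaw":0,"delta_pos":[0,0,0],"turn":0.02}]'; python3 -c "
from h import *
im,c=shot('wrist','w34')
go(.6120,.3495,.078,11.9);print(get_obs()['ft_force'],get_obs()['torque'],get_obs()['joint_pos'][6])
cv2.imwrite('pics/c20.png',cv2.resize(im[250:380,190:390,::-1],None,fx=4,fy=4,interpolation=cv2.INTER_CUBIC))"
```

```text
clock: 34.58
position: [0.6124, 0.3502, 0.0786]
ee_rot: [1.0, 0.013, 0.002, -0.0]
ft_force: [-1.3, -2.2, 8.0]
grip_width: 0.509
delta [-0.0004  0.0007  0.0006] turn -0.0581 rows 1.5 | now [0.6124 0.3502 0.0786] 1.44 t 34.6
[-1.05507429 -2.41429851  8.08586139] [-0.54865495  0.27497009  2.30952928] -2.3529570978116783
```

View pics/c20.png

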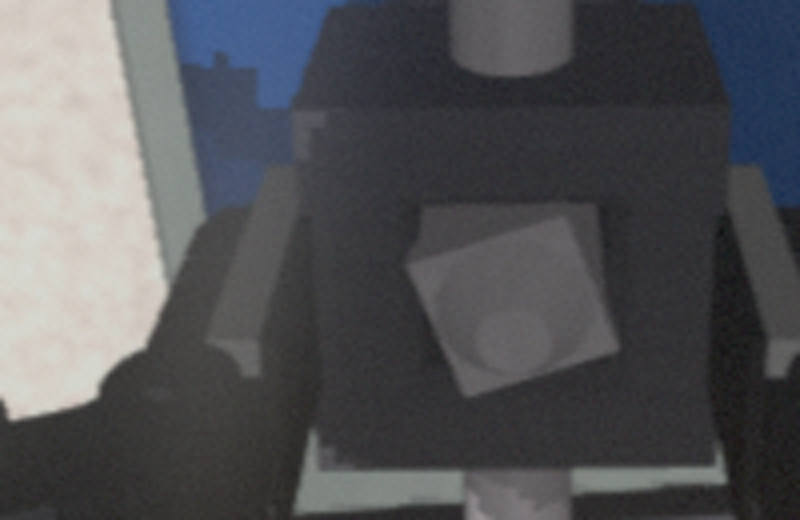

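```bash
python3 - <<'E'
from h import *
for fn,cs in [('w33',[(410,260),(573,218),(617,355),(463,395)]),('w34',[(407,265),(567,217),(620,350),(467,398)])]:
    im,c=load(fn); s=ray(c,np.array(cs)/4+[190,250],.098)[:,:2]
    print(fn,s.mean(0),[ (round(np.linalg.norm(s[(i+1)%4]-s[i]),4), round(np.degrees(np.arctan2(*(s[(i+1)%4]-s[i])[::-1]))%90,1)) for i in range(4)])
E
```

```text
w33 [0.61219457 0.3497839 ] [(np.float64(0.018), np.float64(21.2)), (np.float64(0.0177), np.float64(21.4)), (np.float64(0.0177), np.float64(22.0)), (np.float64(0.018), np.float64(22.4))]
w34 [0.61210008 0.34982272] [(np.float64(0.0179), np.float64(20.3)), (np.float64(0.0175), np.float64(21.4)), (np.float64(0.0179), np.float64(21.9)), (np.float64(0.018), np.float64(21.5))]
```

```bash
python3 -m handwheel '[{"jaw":60,"delta_pos":[0,0,0],"turn":0},{"jaw":80,"delta_pos":[0,0,0],"turn":0},{"jaw":80,"delta_pos":[0,0,0],"turn":0},{"jaw":80,"delta_pos":[0,0,-0.02],"turn":0},{"jaw":80,"delta_pos":[0,0,-0.06],"turn":0},{"jaw":80,"delta_pos":[0,0,-0.1],"turn":0},{"jaw":80,"delta_pos":[-0.03,0,-0.13],"turn":0},{"jaw":80,"delta_pos":[-0.07,0,-0.14],"turn":0},{"jaw":80,"delta_pos":[-0.1,0,-0.14],"turn":0},{"jaw":80,"delta_pos":[-0.1,0,-0.14],"turn":0}]'; python3 -m handwheel '[{"jaw":80,"delta_pos":[0,0,0],"turn":0},{"jaw":80,"delta_pos":[0,0,0],"turn":0},{"jaw":80,"delta_pos":[0,0,0],"turn":0},{"jaw":80,"delta_pos":[0,0,0],"turn":0}]'; python3 -c "
from h import *
im,c=shot('wrist','w35')
go(.51,.345,.212,9.5)
cv2.imwrite('pics/c21.png',cv2.resize(im[20:160,250:400,::-1],None,fx=4,fy=4,interpolation=cv2.INTER_CUBIC))"
```

```text
clock: 35.47
position: [0.5062, 0.3495, 0.2181]
ee_rot: [1.0, 0.013, 0.0, -0.0]
ft_force: [-0.5, 0.6, 0.9]
grip_width: 0.932
clock: 35.8
position: [0.5127, 0.3468, 0.2157]
ee_rot: [1.0, 0.01, -0.0, 0.0]
ft_force: [0.5, 0.2, -0.3]
grip_width: 0.936
delta [-0.0025  0.0019  0.0037] turn -0.0463 rows 1.2 | now [0.5125 0.3469 0.2157] 1.16 t 35.9
```

View pics/w35.png

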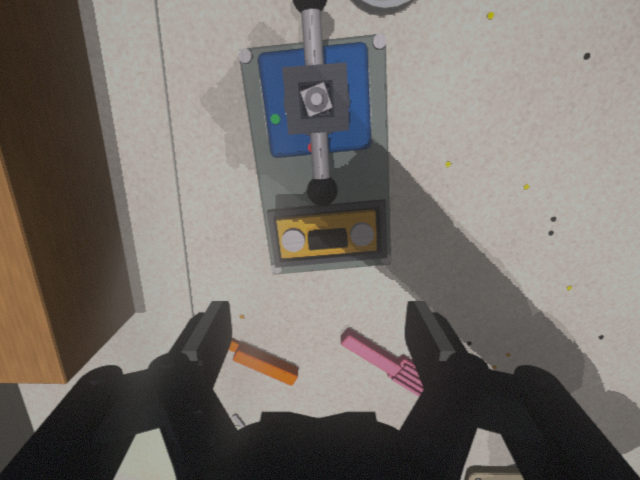

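View pics/c21.png

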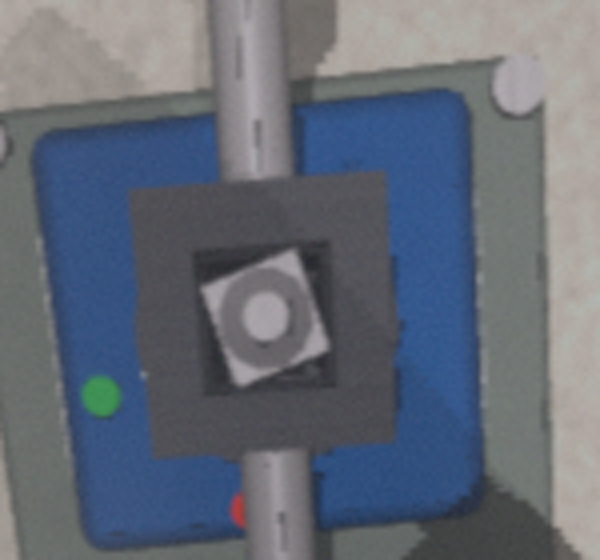

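```bash
python3 -c "
from h import *
im,c=load('w35')
for cs,z in (([(132,190),(386,172),(395,440),(155,458)],.096),([(202,290),(297,250),(329,350),(240,388)],.098)):
    s=ray(c,np.array(cs)/4+[250,20],z)[:,:2]
    print(s.mean(0),[(round(np.linalg.norm(s[(i+1)%4]-s[i]),4), round(np.degrees(np.arctan2(*(s[(i+1)%4]-s[i])[::-1]))%90,1)) for i in range(4)])
C=np.array([.6122,.3499])
for n,p,z in (('tick',(145,373),.066),('green',(101,396),.06)):
    d=ray(c,[np.array(p)/4+[250,20]],z)[0][:2]-C; print(n,np.degrees(np.arctan2(d[1],d[0])),np.linalg.norm(d))
"
```

```text
[0.61173754 0.34965937] [(np.float64(0.0451), np.float64(4.7)), (np.float64(0.0451), np.float64(4.8)), (np.float64(0.0453), np.float64(5.2)), (np.float64(0.0455), np.float64(4.6))]
[0.61144264 0.34964256] [(np.float64(0.0183), np.float64(22.1)), (np.float64(0.0177), np.float64(20.7)), (np.float64(0.0175), np.float64(22.9)), (np.float64(0.0179), np.float64(23.1))]
tick 110.67647336435225 0.02659117847902692
green 111.89234859463005 0.03748771879761191
```

```bash
python3 -c "
from h import *
im,c=shot('top','top3')"
```

```text
(no output)
```

View pics/top3.png

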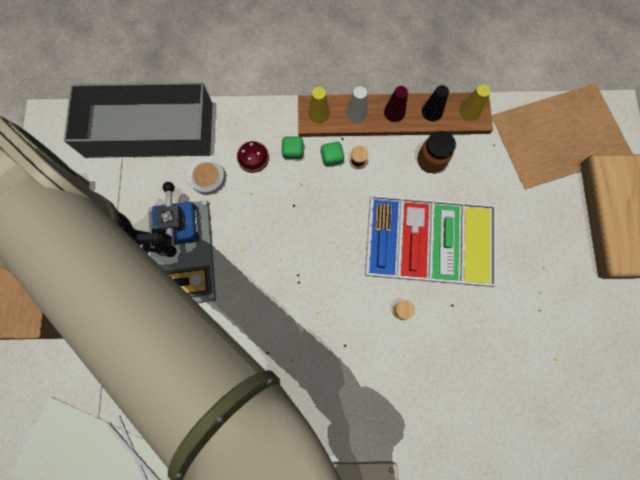

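All three tools lie in their own compartments: brush (383,235), scraper (415,238), gauge (448,240). The bystanders have not moved, so I'm handing in.

```bash
python3 -c "
from workcell import hand_in
print(hand_in())"
```

```text
the job is handed in; nothing more can be done
None
```

The job is handed in at about 36 s of the 208 s, and my last checks were good on every item.

- **Die plate:** it lies flat in its bed. A wrist picture after release showed this, and a later one showed it unchanged.
- **T-handle:** it is home on the spindle. The push stopped at the height where the boss rests on the collar (underside about 66 mm above the table).
- **Lock:** it is turned to the stop. A check after the tools showed the spindle about 3° short. I had probably dragged it back when easing the grip the first time, so I gripped again and turned to the stop (torque rose to 2.3 N m). I then released without turning back. A steady picture afterwards put the pointer at 110.7° and the green dot at 111.9°, which agree within measuring error.
- **Red dot:** it lay about 9° off where the pointer started. This disagrees with the description, but the green dot, the measured turn (about 1.3 rad) and the hard stop all agree.
- **Tools:** the brush is in blue, the scraper in red and the gauge in green, all flat and lengthways. The brush is a little off-centre but inside its compartment.
- **Spanner:** I saw none on the table, so the yellow compartment is empty.
- **Look-alikes and bystanders:** I did not touch them. The bystanders look unmoved in the last top view. The arm hid the pink and orange look-alikes there, but the wrist camera showed them a moment earlier, apparently where they were.

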